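# Press a sampling filter holder shut in the locking clamp

## Robot

A 6-joint arm with a two-finger parallel gripper is mounted at the origin on a cart in front of the work surface, level with it; the furniture and walls round the work are solid. World frame = base frame: x ahead of the robot, y to its left, z up, the work surface at z = 0. Lengths are in m, angles in rad, forces in N, time in s.
With the tool pointing down it reaches from about 0.35 to 0.725 m from the base axis. Payload 4.3 kg.
Tool frame: the origin (TCP) lies midway between the tips of the shut fingers; the grasp point (between the pads) lies 19 mm behind it; z points along the fingers, y is the direction in which the jaws open and shut (so a half turn about z gives the same grasp; the last joint's range is limited). The gripper opens to 85 mm and grips with 20 to 120 N. Pads are 22 mm wide; open, the fingers measure 114 mm over their backs; the gripper's body (76 mm by 85 mm) begins 54 mm behind the grasp point. The pads swing forward as they close: fully open they stand 13 mm farther back than shut.
Start: joints at [1.233, 0.377, 0.081, 1.274, 0, 1.46], TCP at [0.13, 0.56, 0.231] pointing down, gripper open.
Joint ranges: [-2.72, 2.72], [-0.84, 1.66], [-1.02, 1.22], [-1.77, 2.12], [-1.37, 1.28], [-3.14, 3.14]. Speed limits (rad/s): [2.57, 2.57, 3.14, 3.14, 3.14, 3.14].

## Interface

Orientations are given as a unit quaternion [x, y, z, w].
In Python, from cell import sensors, imaging, r, models gives the robot as it stands. The module is installed in compiled form; this text tells all that it offers.
- The arm moves only by the tool move_arm, never from a script. Its argument "plan" is a list of rows, each a list of 6 numbers: the shift along the tool's x, y, z in mm, then the turn, a rotation vector about the tool's x, y, z in degrees. A call has 1 to 10 rows; each row shifts and turns the commanded pose from where the row before left it, along the tool's axes as they then stand; what a row does not reach is not made up. A row lasts 1/8 s, in which the tool goes at most 62.5 mm and 10.7 degrees, less where a joint would pass 70% of its speed; a pose out of reach is approached as far as the arm can. A call is refused whole if a number of a shift passes 62.5 or a number of a turn 10.7, either way. A call with a gripper value outside its range is refused whole. "grip" is the gripper command: -1 is shut, 1 is fully open, values between are in proportion, set as the call begins (left out, the last holds). The fingers move at their own pace and stop on an object; "newtons" is the grip in N (left out, the last holds). Time passes only in rows, so rows that do not move let the fingers close. It gives the time, the measured TCP pose, the force and the opening at its end, in the units of the state.
- sensors.read_state(): the state, without advancing time (a new reading comes with each control period).
- imaging.read_camera(name): name is "scene" or "top" or "wrist"; returns the picture (400x640x3 uint8, blue, green, red); there is no depth.
- imaging.calibration(name): a dict with "mtx" (3x3 intrinsics, pixels), "cam_to_world" (4x4, takes a point from camera to world coordinates); the wrist camera has in their place "T_tool_cam" (4x4, takes a point from camera to tool coordinates, whose origin is the TCP and whose axes are the flange's). Camera axes: x right, y down, z forward; pixel columns grow to the right and rows downward; lengths in m; the calibration is good to about 2 mm. The wrist camera is an equidistant fisheye: a pixel r from the principal point sees the ray r / f radians off the axis. A picture is of the moment at which its call begins: read the wrist's pose just before it. calibration takes no time and is no camera call.
- r.close_job(): hands the job in, once; it reports no verdict.
Trained networks look in the newest picture that a camera, given by its name, has taken for a name from the list of things; names that differ only in an ending like _2 or _b are one class to them, and where a whole thing is asked for, a point or a joint stands for the part that bears it (a point fixed in the world has none). Each returns a list of dicts, best first, with "p" (0 to 1); they miss things now and then, are a little off and sometimes report something else, mostly with a low value. They report only what shows in the picture. A call takes as long as a camera call. They do not tell look-alikes from the thing itself.
- models.silhouettes(target, camera): "pixels" (400x640 bool, what is visible of it) and "pixel" ([column, row] in pixels, amid what is visible of it).
The state is a dict: "time_s": time; "joint_pos": joint angles; "joint_velocities": joint speeds; "tau": joint torques, N m; "tool_pos": TCP position; "tcp_rot": TCP orientation; "ft_force": force on the tool from outside, world axes, zero at the start; "wrist_torque": the same for the moment, N m; "gripper_width": finger opening in m.
Only numpy, scipy, OpenCV 4.12 (cv2) and the standard library are available. Lean on these libraries where they do the work, as an engineer would, in place of code of your own. Each camera call takes 0.05 s, during which the arm holds its last target.

## Task

One of the three round filter holders on the right-hand table still has its top half standing up off the bottom half. Stand that one upright in the round seat of the locking clamp without forcing it, push the clamp's lever down gently until it goes over centre and locks by itself, so that the jaw presses the top half fully home, then flick the small release lever at the lever's end so that the clamp springs open, and leave the closed holder standing in the seat. Feel your way: never push on the clamp, with the fingers or with the held holder, with more than 25 N, never press its top half down by hand, and leave everything else as it is.

Things in the scene. Friction and masses are not known exactly. Their poses are not given: they have to be found in the camera images.
- holder_mid (a point): Open filter holder: grey round two-piece cassette, 42 mm across, 70 g, upright on the table. Bottom half 14 mm high with a 0.7 mm chamfer round its foot, then a 3.5 to 5 mm gap showing a paler collar, 40 mm wide, top half 8 mm high, white plug 14 mm wide and 5 mm high on top. 27 mm high without plug (22 when closed). This point: on its axis, 13.5 mm above its underside; z along the axis.
- cover (a joint): How far the open holder's top half has been pressed down, m: 0 to 0.0015 at the start (27 to 25.5 mm high), 0.005 = fully home; it stays where pressed. It is a press fit (9 N to move), so the holder lifts in one piece; grip it across, low enough to hold the bottom half too, but above the 6 mm that go into the seat.
- done_a_mid (a point): A finished filter holder: same shape, already closed, no gap, 22 mm high without plug. The point lies 11 mm above its underside. Leave it alone.
- done_b_mid (a point): A second finished filter holder, like the other. Leave it alone.
- seat (a point): Centre of the floor of the clamp's round seat, on the left table: a straight-walled recess 43.8 mm across, 6 mm deep, in a grey block 70 x 70 mm whose top is 23 mm above the table (this point: 17 mm). Axes of the whole clamp, which is one row along x: z up, +x from the lever end towards the seat end, y across. Readings are too coarse for the 0.9 mm play: search for the recess with light pressure.
- jaw_foot (a point): Centre of the underside of the sprung rubber foot (32 mm across) on the jaw. The jaw pivots 110 mm behind the seat (-x of the seat) and 29 mm above it. Open, it leans 15 degrees from upright, up to 0.18 m above the table, and this point is 65 mm behind the seat's centre, 147 mm above the table: load the seat from straight above, the gripper's wide side along y.
- lever_pad (a point): Pushing point on top of the clamp's lever (rubber-sleeved, 22 mm wide), 26 mm short of its end. The lever leads back from the jaw, away from the seat. Open it rises at 45 degrees, this point 161 to 177 mm above the table, 0.200 to 0.218 m behind the seat (-x). Locked it lies about level, 0.226 m behind the seat, anywhere from 71 to 88 mm up: that depends on the clamp's screw setting, not measured.
- clamp_knee (a joint): Angle of the clamp's knee (lever to toggle link), rad: open -0.03 to 0.03, dead centre 1.704, locked on its hard stop 1.775. Push at the lever's pushing point: 2 to 9 N at first (its end swings back as much as down), 5 to 10 N while the jaw presses the holder (last 35 mm), nothing past dead centre, then the hard stop some 4 mm below it. Not locked, a spring opens it.
- release_tab (a point): Top of the ribbed tab (24 mm wide, 38 mm long; its outer end is 16 mm beyond this point) of the release lever in the end of the clamp's lever. Locked, this point lies 53 to 77 mm above the table, 0.279 m behind the seat (-x). Pressed 5 to 14 mm down with 4 to 10 N it breaks the lock and the force drops; its own stop comes a few mm later. As the finger leaves upwards, the lever springs up.
- release (a joint): Angle of the release lever to the clamp's lever, rad: 0 at rest (spring return), 0.34 at its stop.
- tweezers: Steel tweezers, 118 x 18 x 9 mm, bystander; origin at the centre of its underside.
Things that resemble listed ones, but are neither listed nor needed, are in the scene too. What is shaped like the part that bears holder_mid but green, pink or purple is not meant.

How it is judged:
By the outcome, as a careful person would: the job done as asked, in the order asked, and still so for the second after the job is handed in, with the robot touching nothing.
It also fails if it takes over 72 s, if anything falls off the work surface, if the arm or the gripper's body presses on something with over 40 N, if the wrist force passes 120 N, or if a joint passes its speed limit or range.

## Working session

There is one attempt and no reset: what is moved stays moved. The work goes in short steps, Python scripts to look and compute and a tool call to move; the robot and the scene stay as the last step left them, time stands still between calls to the robot, and variables do not carry over. Pictures are saved under pics/ and viewed, and the job is handed in when it is done.

Besides the shell and the picture viewer there is one more tool, called after "Call:" as name(argument=value, ...), one argument or row to a line, values as JSON. move_arm: Moves the arm, as the interface text tells. Its arguments: {"type":"object","properties":{"plan":{"type":"array"},"grip":{"type":"number"},"newtons":{"type":"number"}},"required":["plan"]}

```bash
mkdir -p pics; python3 - <<'E'
from cell import sensors, imaging, r, models
import cv2, numpy as np
print(sensors.read_state())
for c in ["scene","top","wrist"]:
    im=imaging.read_camera(c); cv2.imwrite(f"pics/{c}0.png",im)
    k=imaging.calibration(c)
    for a,b in k.items(): print(c,a,np.round(b,4).tolist() if not isinstance(b,str) else b)
E
```

```text
{'time_s': 0.0, 'joint_pos': array([1.23267959e+00, 3.78063649e-01, 7.95978779e-02, 1.27439402e+00,
       4.58231271e-06, 1.46050243e+00]), 'joint_velocities': array([ 0.00163005,  0.00088605, -0.0002954 , -0.0003058 ,  0.00134393,
       -0.00020241]), 'tau': array([ 1.45439291e-03, -4.63602018e+01,  2.69877809e+01,  2.06348556e-02,
       -1.50123965e-04, -4.23000643e-06]), 'tool_pos': array([0.12963437, 0.55951115, 0.23034969]), 'tcp_rot': array([ 1.13665173e-01,  9.93518578e-01, -1.00539728e-03, -2.31619970e-04]), 'ft_force': array([ 0.3299705 , -0.38831937, -0.50152005]), 'wrist_torque': array([-0.02518039, -0.00138213,  0.0054169 ]), 'gripper_width': 0.085324413337007}
scene mtx [[496.0639, 0.0, 318.5634], [0.0, 496.0639, 196.8593], [0.0, 0.0, 1.0]]
scene cam_to_world [[0.6727, -0.39, 0.6288, -0.4655], [-0.7399, -0.3461, 0.5768, -0.8634], [-0.0073, -0.8533, -0.5213, 0.9416], [0.0, 0.0, 0.0, 1.0]]
top mtx [[406.1599, 0.0, 316.5254], [0.0, 406.1599, 196.0136], [0.0, 0.0, 1.0]]
top cam_to_world [[-0.0181, -0.999, 0.0412, 0.4425], [-0.9998, 0.018, -0.0023, 0.0239], [0.0015, -0.0412, -0.9991, 1.202], [0.0, 0.0, 0.0, 1.0]]
wrist mtx [[309.7069, 0.0, 322.2402], [0.0, 309.7069, 196.03], [0.0, 0.0, 1.0]]
wrist T_tool_cam [[0.0006, -0.956, -0.2933, 0.0745], [1.0, -0.0001, 0.0023, -0.0013], [-0.0022, -0.2933, 0.956, -0.1414], [0.0, 0.0, 0.0, 1.0]]
```

View pics/scene0.png

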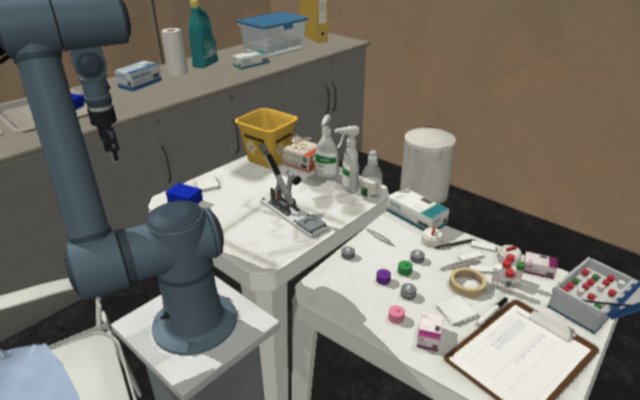

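View pics/top0.png

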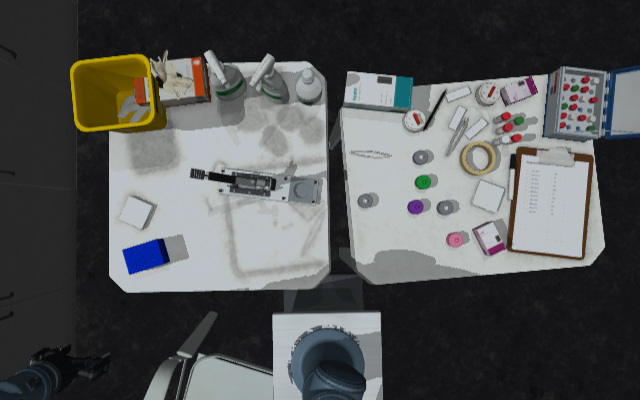

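View pics/wrist0.png

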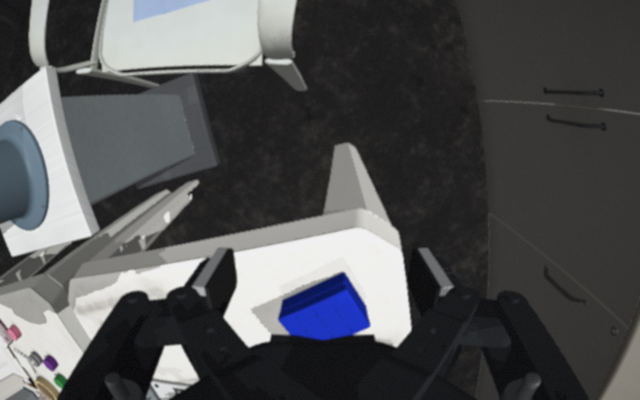

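```bash
cat > h.py <<'E'
from cell import sensors, imaging, r, models
import cv2, numpy as np
def ray(c,px):
    k=imaging.calibration(c);M=np.array(k["cam_to_world"]);m=np.array(k["mtx"])
    d=np.linalg.inv(m)@np.array([px[0],px[1],1.]);return M[:3,3],M[:3,:3]@d
def onz(c,px,z):
    o,d=ray(c,px);return o+d*(z-o[2])/d[2]
def proj(c,p):
    k=imaging.calibration(c);M=np.array(k["cam_to_world"]);m=np.array(k["mtx"])
    q=m@(M[:3,:3].T@(np.array(p)-M[:3,3]));return q[:2]/q[2]
from scipy.spatial.transform import Rotation as Ro
def tri(p1,p2):
    (o1,d1),(o2,d2)=ray("top",p1),ray("scene",p2)
    A=np.stack([d1,-d2],1);s=np.linalg.lstsq(A,o2-o1,rcond=None)[0]
    a=o1+s[0]*d1;b=o2+s[1]*d2;return (a+b)/2,np.linalg.norm(a-b)
def wpose(st):
    k=imaging.calibration("wrist");T=np.eye(4);T[:3,:3]=Ro.from_quat(st["tcp_rot"]).as_matrix();T[:3,3]=st["tool_pos"]
    return T@np.array(k["T_tool_cam"]),np.array(k["mtx"])
def wonz(st,px,z):
    M,m=wpose(st);u=np.array([px[0]-m[0,2],px[1]-m[1,2]]);rr=np.linalg.norm(u);t=rr/m[0,0]
    d=np.array([*(u/max(rr,1e-9)*np.sin(t)),np.cos(t)]);d=M[:3,:3]@d;o=M[:3,3];return o+d*(z-o[2])/d[2]
def wproj(st,p):
    M,m=wpose(st);q=M[:3,:3].T@(np.array(p)-M[:3,3]);n=np.linalg.norm(q[:2]);t=np.arctan2(n,q[2])
    return np.array([m[0,2],m[1,2]])+q[:2]/n*t*m[0,0]
E
python3 - <<'E'
from h import *
for c in ["scene","top"]:
    im=imaging.read_camera(c)
    for n in ["holder_mid","done_a_mid","seat","jaw_foot","lever_pad","release_tab","tweezers"]:
        try:
            for d in models.silhouettes(n,c):
                ys,xs=np.nonzero(d["pixels"]); print(c,n,round(d["p"],2),np.round(d["pixel"],1).tolist(),len(xs),xs.min(),xs.max(),ys.min(),ys.max(), np.round(onz(c,d["pixel"],0.013),3).tolist())
        except Exception as e: print(n,e)
im=cv2.imread("pics/scene0.png");
a=cv2.resize(im[230:310,330:450],None,fx=6,fy=6,interpolation=cv2.INTER_CUBIC);cv2.imwrite("pics/cs.png",a)
im=cv2.imread("pics/top0.png");cv2.imwrite("pics/ct.png",cv2.resize(im[140:270,340:480],None,fx=4.5,fy=4.5,interpolation=cv2.INTER_CUBIC))
cv2.imwrite("pics/cc.png",cv2.resize(im[150:220,180:335],None,fx=5,fy=5,interpolation=cv2.INTER_CUBIC))
im=cv2.imread("pics/scene0.png");cv2.imwrite("pics/cd.png",cv2.resize(im[135:245,240:340],None,fx=5,fy=5,interpolation=cv2.INTER_CUBIC))
E
```

```text
scene holder_mid 0.74 [408.6, 290.3] 238 400 416 283 299 [0.455, -0.351, 0.013]
scene holder_mid 0.7 [403.5, 270.7] 181 398 411 260 275 [0.515, -0.294, 0.013]
scene holder_mid 0.65 [383.1, 276.1] 206 376 390 269 284 [0.457, -0.264, 0.013]
scene holder_mid 0.61 [397.2, 313.7] 237 388 404 305 322 [0.361, -0.378, 0.013]
scene done_a_mid 0.55 [417.5, 255.9] 142 411 423 250 262 [0.6, -0.286, 0.013]
scene seat 0.55 [288.4, 202.9] 1903 259 328 143 237 [0.554, 0.216, 0.013]
scene jaw_foot 0.74 [382.6, 237.0] 95 370 391 230 243 [0.609, -0.152, 0.013]
scene jaw_foot 0.52 [297.5, 181.2] 79 291 301 175 184 [0.686, 0.3, 0.013]
scene lever_pad 0.86 [270.0, 167.1] 400 260 285 143 195 [0.694, 0.462, 0.013]
scene release_tab 0.59 [261.9, 149.4] 84 259 268 143 153 [0.781, 0.606, 0.013]
scene tweezers 0.61 [383.5, 237.9] 90 368 392 229 244 [0.607, -0.156, 0.013]
scene tweezers 0.42 [287.8, 203.1] 1967 259 327 143 236 [0.551, 0.217, 0.013]
scene tweezers 0.35 [407.7, 289.6] 212 401 415 283 299 [0.456, -0.347, 0.013]
top holder_mid 0.71 [454.4, 238.0] 178 447 462 234 247 [0.362, -0.379, 0.013]
top holder_mid 0.69 [420.3, 182.3] 180 415 430 176 189 [0.526, -0.284, 0.013]
top holder_mid 0.59 [413.4, 205.2] 163 408 422 201 214 [0.459, -0.262, 0.013]
top holder_mid 0.52 [443.3, 211.3] 172 437 452 201 215 [0.44, -0.349, 0.013]
top done_a_mid 0.57 [419.5, 156.4] 162 413 427 151 164 [0.603, -0.284, 0.013]
top seat 0.91 [264.3, 184.7] 2851 190 318 169 205 [0.527, 0.174, 0.013]
top jaw_foot 0.66 [271.0, 182.9] 110 265 275 178 190 [0.532, 0.154, 0.013]
top jaw_foot 0.55 [263.8, 185.5] 2707 191 317 169 204 [0.525, 0.175, 0.013]
top lever_pad 0.83 [220.0, 176.3] 476 190 254 169 187 [0.554, 0.303, 0.013]
```

View pics/cs.png

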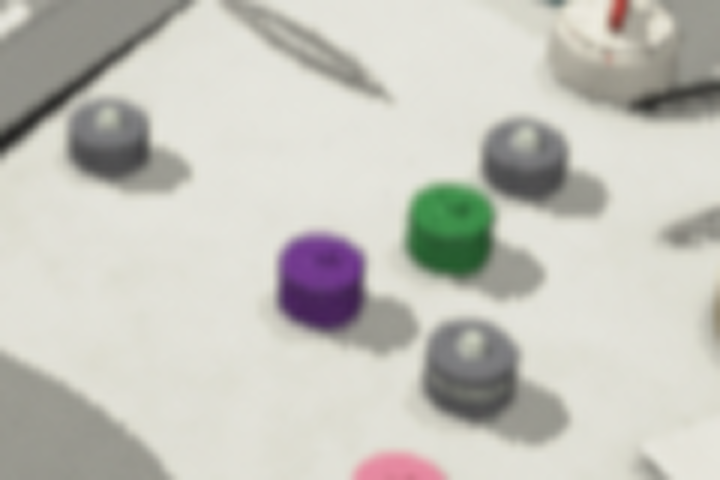

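View pics/ct.png

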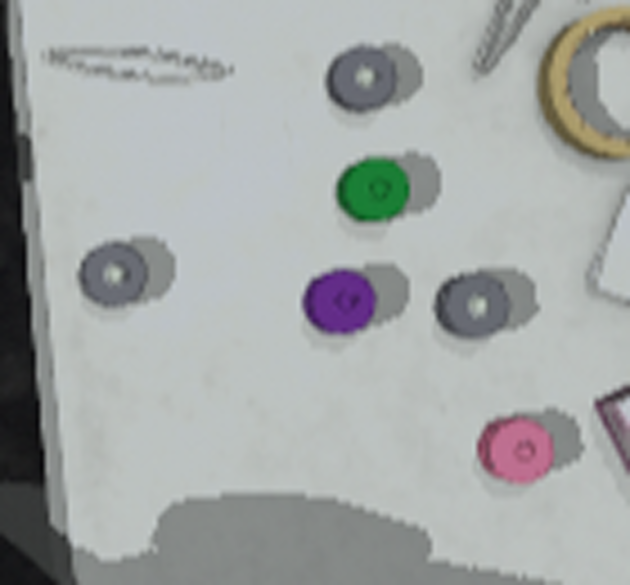

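View pics/cc.png

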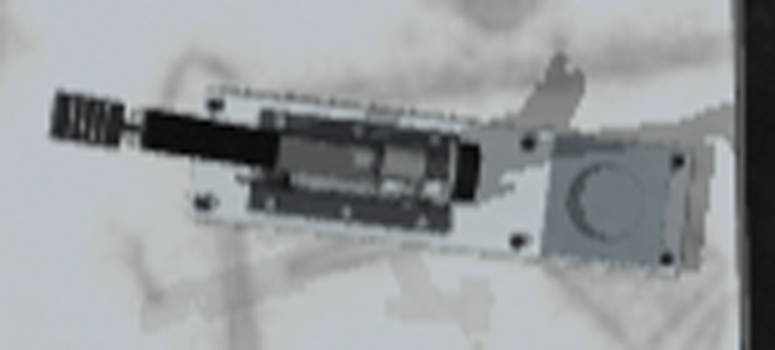

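View pics/cd.png

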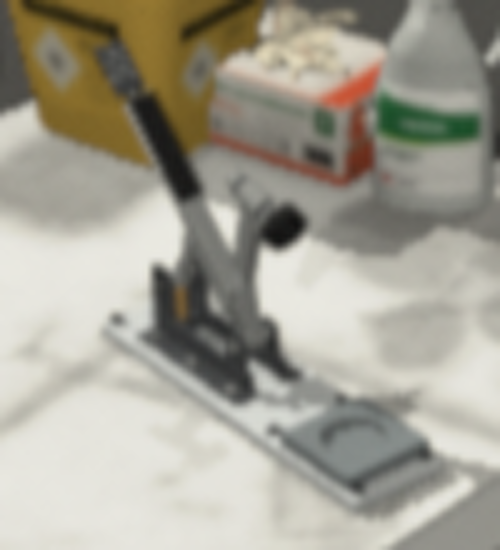

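```bash
python3 - <<'E'
from h import *
print(tri((446.2,208),(408.3,287.2)))
print(onz("top",(446.2,208),.031))
im=cv2.imread("pics/top0.png");cv2.imwrite("pics/cseat.png",cv2.resize(im[165:215,275:335],None,fx=12,fy=12,interpolation=cv2.INTER_CUBIC))
im=cv2.imread("pics/scene0.png");cv2.imwrite("pics/cseat2.png",cv2.resize(im[205:245,280:340],None,fx=12,fy=12,interpolation=cv2.INTER_CUBIC))
E
```

```text
(array([ 0.44917811, -0.35228012,  0.02912368]), np.float64(0.000792173799778448))
[ 0.44942246 -0.35199621  0.031     ]
```

View pics/cseat.png

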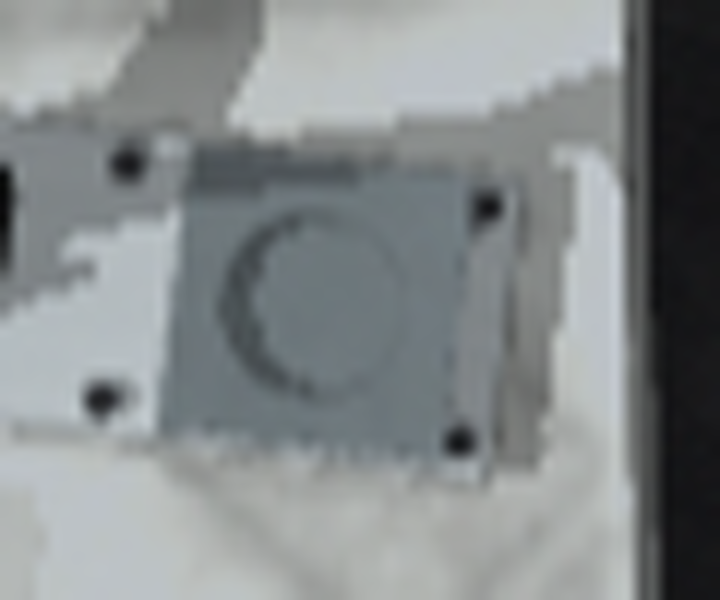

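View pics/cseat2.png

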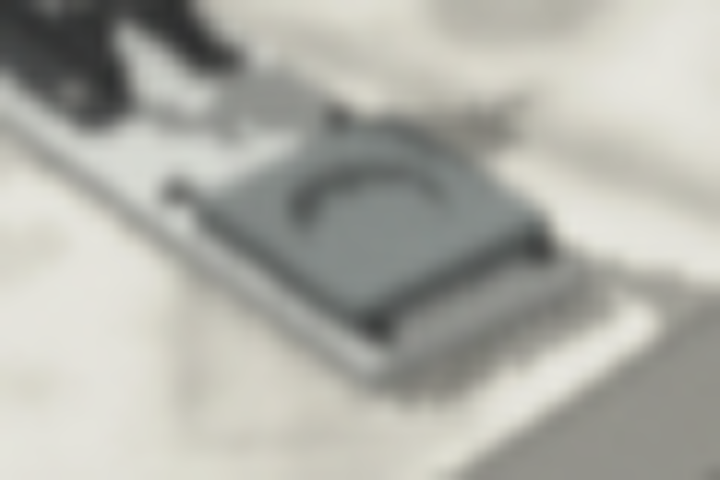

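```bash
cat >> h.py <<'E'
def toolR(yaw,): # tool x at yaw (deg), z down
    c,s=np.cos(np.radians(yaw)),np.sin(np.radians(yaw));return np.array([[c,s,0],[s,-c,0],[0,0,-1]]).astype(float)
def plan(wps,v=45,w=9.7,st=None):
    """wps: list of (x,y,z,yaw); print rows"""
    st=st or sensors.read_state();p=np.array(st["tool_pos"]);R=Ro.from_quat(st["tcp_rot"]).as_matrix()
    rows=[]
    for x,y,z,yaw in wps:
        for _ in range(60):
            d=np.array([x,y,z])-p; e=Ro.from_matrix(R.T@toolR(yaw)).as_rotvec(degrees=True)
            n=int(max(np.ceil(np.linalg.norm(d)*1000/v),np.ceil(np.linalg.norm(e)/w)))
            if np.linalg.norm(d)<.0006 and np.linalg.norm(e)<.3: break
            n=max(n,1)
            sh=np.round(R.T@d*1000/n,1); tu=np.round(e/n,1)
            rows.append([*sh.tolist(),*tu.tolist()]); p=p+R@(sh/1000); R=R@Ro.from_rotvec(tu,degrees=True).as_matrix()
            if n==1: break
    for i in range(0,len(rows),10): print(str(rows[i:i+10]).replace('.0,',',').replace('.0]',']').replace('-0,','0,').replace(' ',''))
E
python3 - <<'E'
from h import *
f=lambda a,b:((a+.5)/5-.5+180,(b+.5)/5-.5+150)
for z,a,b in((.005,(190,222),(680,273)),(.005,(208,87),(555,127))):
    d=onz("top",f(*b),z)-onz("top",f(*a),z);print(np.degrees(np.arctan2(d[1],d[0])))
print(onz("top",(300.6,189.9),.023),onz("top",(301,190.3),.023))
g=lambda a,b:((a+.5)/12-.5+275,(b+.5)/12-.5+165)
for q in((190,148),(465,165),(160,437),(460,455)): print(onz("top",g(*q),.023))
s=onz("top",(301,190.3),.023)
# lever end tab centre check
print(onz("top",((88+.5)/5+180,(117+.5)/5+150),.2))
plan([(0.37,0.30,0.30,220),(0.43,0.05,0.30,264),(0.43,-0.352,0.28,264)])
E
```

```text
-96.97601866392655
-97.62157334106992
[0.50968938 0.06716025 0.023     ] [0.50850423 0.06601699 0.023     ]
[0.54818553 0.09628927 0.023     ]
[0.54285487 0.02967384 0.023     ]
[0.47820413 0.10462727 0.023     ]
[0.47253962 0.0321318  0.023     ]
[0.54479516 0.31446622 0.2       ]
[[-32.5,-22.1,-7.6,0,0,-5.9],[-30.1,-25.4,-7.6,0,0,-5.9],[-27.3,-28.3,-7.6,0,0,-5.9],[-24.3,-31,-7.6,0,0,-5.9],[-20.9,-33.3,-7.7,0,0,-5.9],[-17.4,-35.3,-7.6,0,0,-5.9],[-13.7,-36.9,-7.7,0,0,-5.9],[-9.8,-38.1,-7.6,0,0,-5.9],[-5.9,-38.8,-7.7,0,0,-5.9],[19.2,-38.3,0,0,0,-7.3]]
[[23.9,-35.6,0,0,0,-7.3],[28.2,-32.3,0,0,0,-7.3],[32.1,-28.4,0,0,0,-7.4],[35.4,-24.1,0,0,0,-7.3],[38.2,-19.4,0,0,0,-7.4],[44.4,-4.6,2.2,0,0,0],[44.4,-4.6,2.2,0,0,0],[44.4,-4.6,2.2,0,0,0],[44.4,-4.6,2.2,0,0,0],[44.5,-4.6,2.2,0,0,0]]
[[44.4,-4.7,2.2,0,0,0],[44.5,-4.6,2.3,0,0,0],[44.4,-4.7,2.2,0,0,0],[44.5,-4.6,2.3,0,0,0]]
```

Call:
move_arm(
  plan=[
    [-32,-22,-8,0,0,-6],
    [-30,-25,-8,0,0,-6],
    [-27,-28,-8,0,0,-6],
    [-24,-31,-8,0,0,-6],
    [-21,-33,-8,0,0,-6],
    [-17,-35,-8,0,0,-6],
    [-14,-37,-8,0,0,-6],
    [-10,-38,-8,0,0,-6],
    [-6,-39,-8,0,0,-6],
    [19,-38,0,0,0,-7],
  ],
  grip=0.3,
)

```text
time_s: 2.2
tool_pos: [0.3833, 0.2614, 0.3038]
tcp_rot: [-0.408, 0.913, -0.0, 0.001]
ft_force: [0.4, -0.5, -0.1]
gripper_width: 0.0553
```

Call:
move_arm(
  plan=[
    [24,-36,0,0,0,-7],
    [28,-32,0,0,0,-7],
    [32,-28,0,0,0,-7],
    [35,-24,0,0,0,-7],
    [38,-19,0,0,0,-7],
    [45,-5,2,0,0,0],
  ],
)

```text
time_s: 2.95
tool_pos: [0.4309, 0.008, 0.3015]
tcp_rot: [-0.663, 0.749, -0.0, 0.0]
ft_force: [-0.2, -0.1, -0.9]
gripper_width: 0.0555
```

```bash
python3 - <<'E'
from h import *
st=sensors.read_state();im=imaging.read_camera("wrist");cv2.imwrite("pics/w1.png",im)
print(wproj(st,(.509,.0665,.023)),st["tool_pos"])
np.save("st1.npy",st,allow_pickle=True)
for n in["seat","lever_pad","release_tab","jaw_foot"]:
    for d in models.silhouettes(n,"wrist"): print(n,round(d["p"],2),d["pixel"])
plan([(0.43,-0.33,0.20,263)])
E
```

```text
[274.0436553  205.33360727] [0.43094854 0.00798186 0.30145254]
seat 0.87 [280.0, 237.1]
lever_pad 0.71 [274.3, 319.2]
jaw_foot 0.51 [265.8, 302.2]
[[42.1,-5.2,12.6,0,0,-0],[42.1,-5.2,12.7,0,0,-0],[42.2,-5.2,12.6,0,0,-0],[42.1,-5.2,12.7,0,0,-0],[42.2,-5.2,12.6,0,0,-0],[42.1,-5.2,12.7,0,0,-0],[42.2,-5.2,12.6,0,0,-0],[42.1,-5.2,12.7,0,0,-0.1]]
```

View pics/w1.png

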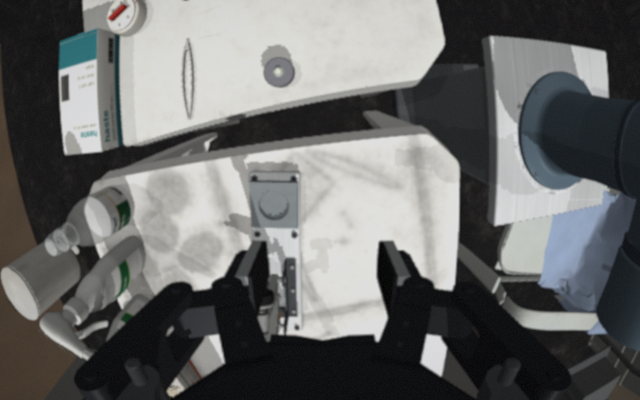

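```bash
python3 - <<'E'
from h import *
im=cv2.imread("pics/w1.png");cv2.imwrite("pics/w1c.png",cv2.resize(im[165:240,235:315],None,fx=8,fy=8,interpolation=cv2.INTER_CUBIC))
E
```

```text
(no output)
```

View pics/w1c.png

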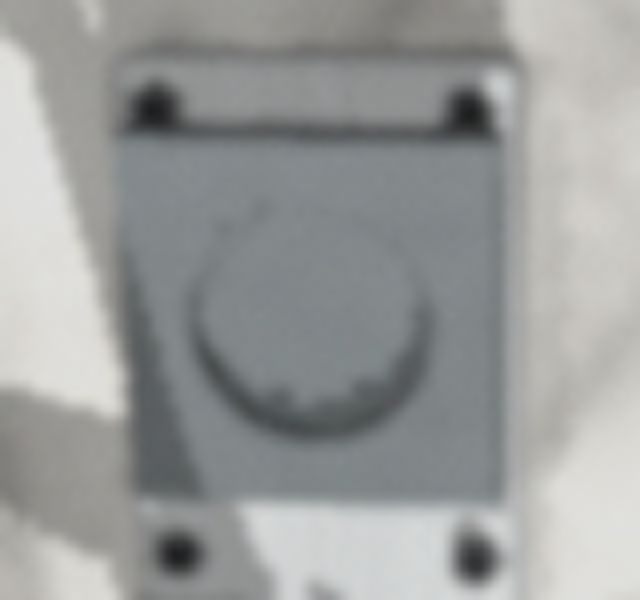

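Call:
move_arm(
  plan=[
    [42,-5,12,0,0,0],
    [42,-5,12,0,0,0],
    [42,-5,12,0,0,0],
    [42,-5,12,0,0,0],
    [42,-5,12,0,0,0],
    [42,-5,12,0,0,0],
    [42,-5,12,0,0,0],
    [40,-5,12,0,0,0],
    [0,0,0,0,0,0],
  ],
)

```text
time_s: 4.32
tool_pos: [0.4295, -0.3277, 0.204]
tcp_rot: [-0.662, 0.75, 0.001, -0.0]
ft_force: [-0.1, 0.1, -0.4]
gripper_width: 0.0555
```

```bash
python3 - <<'E'
from h import *
s1=np.load("st1.npy",allow_pickle=True).item();print("seat",wonz(s1,(273.5,204.7),.023))
st=sensors.read_state();im=imaging.read_camera("wrist");
pp=wproj(st,(.449,-.352,.031));print(pp)
for d in models.silhouettes("holder_mid","wrist"):
    ys,xs=np.nonzero(d["pixels"]);print(round(d["p"],2),d["pixel"],xs.min(),xs.max(),ys.min(),ys.max())
cv2.imwrite("pics/w2.png",im);u,v=int(pp[0]),int(pp[1])
print(u-50,v-40)
cv2.imwrite("pics/w2c.png",cv2.resize(im[v-40:v+40,u-50:u+50],None,fx=7,fy=7,interpolation=cv2.INTER_CUBIC))
E
```

```text
seat [0.50962628 0.06544719 0.023     ]
[300.62560624 156.30105892]
0.78 [302.0, 154.2] 281 318 134 174
0.77 [303.8, 225.0] 289 323 207 247
0.57 [383.3, 120.6] 363 404 102 139
250 116
```

View pics/w2.png

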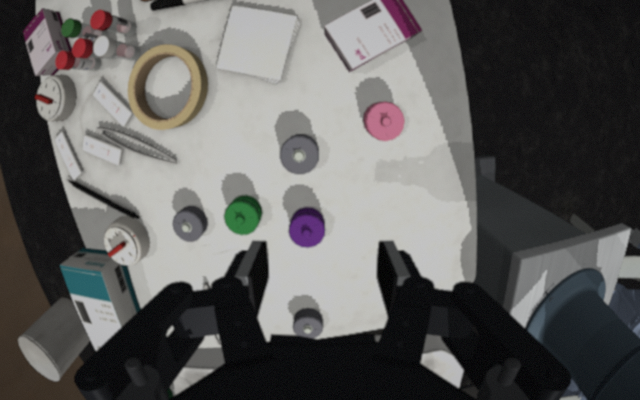

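View pics/w2c.png

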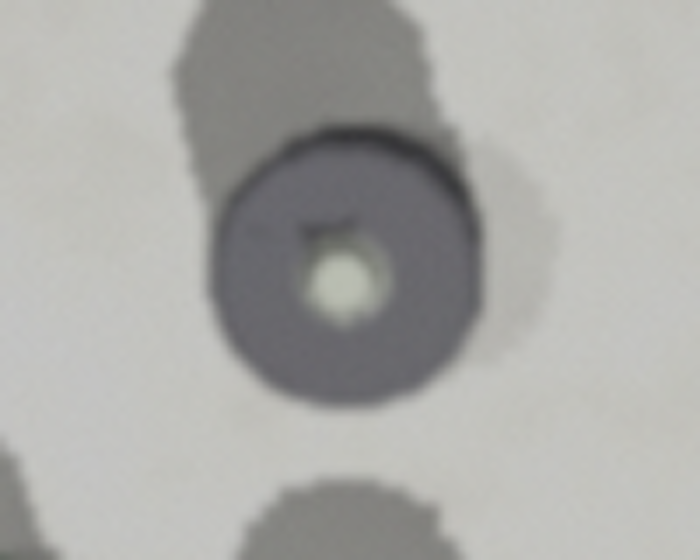

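```bash
python3 - <<'E'
from h import *
st=sensors.read_state()
h=wonz(st,(299.0,154),.0263);print(h, wonz(st,(298.8,155.5),.031))
print(st["tool_pos"])
plan([(h[0],h[1],.12,263)])
E
```

```text
[ 0.45112653 -0.35165495  0.0263    ] [ 0.45109404 -0.35084978  0.031     ]
[ 0.42955199 -0.3257711   0.20507132]
[[7.7,-8.2,28.3,0,0,0],[7.7,-8.2,28.4,0,0,0],[7.8,-8.2,28.3,0,0.1,0]]
```

```bash
python3 - <<'E'
from h import *
im=cv2.imread("pics/w2.png");cv2.imwrite("pics/w2f.png",cv2.resize(im[225:325,215:430],None,fx=3.7,fy=3.7,interpolation=cv2.INTER_CUBIC))
E
```

```text
(no output)
```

View pics/w2f.png

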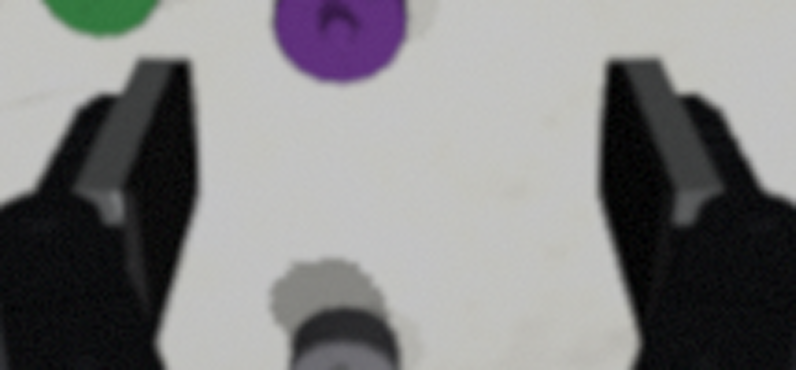

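Call:
move_arm(
  plan=[
    [8,-8,28,0,0,0],
    [8,-8,28,0,0,0],
    [8,-8,28,0,0,0],
    [0,0,0,0,0,0],
  ],
)

```text
time_s: 4.92
tool_pos: [0.4495, -0.3512, 0.1198]
tcp_rot: [-0.663, 0.749, 0.002, 0.0]
ft_force: [-0.3, 0.1, 0.4]
gripper_width: 0.0553
```

```bash
python3 - <<'E'
from h import *
k=imaging.calibration("wrist");T=np.array(k["T_tool_cam"]);m=np.array(k["mtx"])
def tr(px):
    u=np.array([px[0]-m[0,2],px[1]-m[1,2]]);rr=np.linalg.norm(u);t=rr/m[0,0]
    return T[:3,:3]@np.array([*(u/rr*np.sin(t)),np.cos(t)]),T[:3,3]
for a in((190,60),(608,60),(198,190),(600,190),(132,192),(672,192)):
    px=((a[0]+.5)/3.7-.5+215,(a[1]+.5)/3.7-.5+225);d,o=tr(px)
    y=.0277 if px[0]>320 else -.0277
    print(a,np.round(o+d*(y-o[1])/d[1],4))
st=sensors.read_state();im=imaging.read_camera("wrist");cv2.imwrite("pics/w3.png",im)
print(st["tool_pos"],wproj(st,(.451,-.3515,.0263)))
E
```

```text
(190, 60) [ 0.0108 -0.0277 -0.0051]
(608, 60) [ 0.0111  0.0277 -0.0056]
(198, 190) [-0.0083 -0.0277 -0.0071]
(600, 190) [-0.0078  0.0277 -0.0077]
(132, 192) [ 0.0126 -0.0277 -0.0413]
(672, 192) [ 0.0144  0.0277 -0.0441]
[ 0.44954961 -0.35118535  0.11979471] [320.26632326 199.7854734 ]
```

View pics/w3.png

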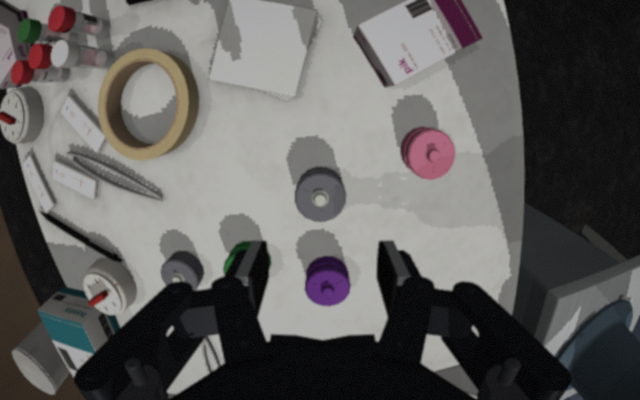

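```bash
python3 - <<'E'
from h import *
im=cv2.imread("pics/w3.png");cv2.imwrite("pics/w3c.png",cv2.resize(im[155:235,275:365],None,fx=8,fy=8,interpolation=cv2.INTER_CUBIC))
E
```

```text
(no output)
```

View pics/w3c.png

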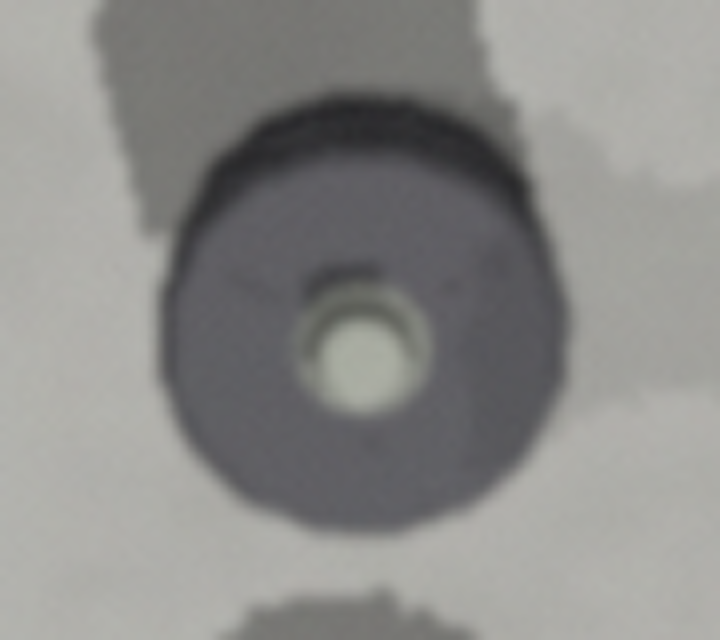

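```bash
python3 - <<'E'
from h import *
st=sensors.read_state();h=wonz(st,(320.3,197.1),.0263);print(h,wonz(st,(320.3,199.2),.0315))
R=toolR(263); print(R.T@(h-st["tool_pos"])*1000)
E
```

```text
[ 0.45128745 -0.35401751  0.0263    ] [ 0.45126829 -0.35391917  0.0315    ]
[ 2.04072751 -1.61301671 94.95301449]
```

Call:
move_arm(
  plan=[
    [0.5,-0.6,25,0,0,0],
    [0.5,-0.5,25,0,0,0],
    [0.5,-0.5,25,0,0,0],
    [0,0,20,0,0,0],
    [0,0,10,0,0,0],
    [0,0,0,0,0,0],
  ],
)

```text
time_s: 5.72
tool_pos: [0.4516, -0.3551, 0.017]
tcp_rot: [-0.663, 0.749, -0.0, 0.0]
ft_force: [-0.4, 0.2, 0.7]
gripper_width: 0.0557
```

Call:
move_arm(
  plan=[
    [0,0,6,0,0,0],
    [0,0,5,0,0,0],
    [0,0,0,0,0,0],
  ],
)

```text
time_s: 6.1
tool_pos: [0.4511, -0.3552, 0.005]
tcp_rot: [-0.662, 0.749, 0.0, 0.0]
ft_force: [0.6, 0.2, -0.9]
gripper_width: 0.0554
```

Call:
move_arm(
  plan=[
    [0,0,0,0,0,0],
    [0,0,0,0,0,0],
    [0,0,0,0,0,0],
    [0,0,0,0,0,0],
  ],
  grip=-0.2,
  newtons=40,
)

```text
time_s: 6.6
tool_pos: [0.4515, -0.3556, 0.0055]
tcp_rot: [-0.662, 0.749, -0.0, 0.0]
ft_force: [-0.2, 0.1, 2.6]
gripper_width: 0.0407
```

Call:
move_arm(
  plan=[
    [0,0,0,0,0,0],
    [0,0,0,0,0,0],
    [0,0,-3,0,0,0],
    [0,0,-15,0,0,0],
    [0,0,-40,0,0,0],
    [0,0,-40,0,0,0],
    [0,0,0,0,0,0],
  ],
  grip=-1,
  newtons=40,
)

```text
time_s: 7.48
tool_pos: [0.4537, -0.3577, 0.1079]
tcp_rot: [-0.662, 0.749, -0.004, 0.0]
ft_force: [0.3, 0.2, -0.8]
gripper_width: 0.0404
```

```bash
python3 - <<'E'
from h import *
st=sensors.read_state();im=imaging.read_camera("wrist");cv2.imwrite("pics/w4.png",cv2.resize(im[130:330,200:440],None,fx=3.3,fy=3,interpolation=cv2.INTER_CUBIC))
im=imaging.read_camera("scene");cv2.imwrite("pics/s4.png",cv2.resize(im[210:330,330:480],None,fx=5,fy=5,interpolation=cv2.INTER_CUBIC))
print(st["tool_pos"],st["gripper_width"],Ro.from_quat(st["tcp_rot"]).as_matrix()[:,0])
plan([(0.46,-.2,.16,263),(0.5096,.0655,.16,263)])
E
```

```text
[ 0.453683   -0.35767261  0.10787089] 0.040412618810253625 [-0.12268194 -0.99243407  0.00487424]
[[-38.9,2.7,-14,0,0,-0],[-38.8,2.7,-14,0,0,-0],[-38.9,2.6,-14.1,0,0,-0],[-38.8,2.7,-14,-0.1,0,-0],[-38.5,-2.4,0,0,0,-0],[-38.5,-2.4,0,0,0,-0],[-38.5,-2.4,0,0,0,-0],[-38.5,-2.4,-0.1,0,0,-0],[-38.5,-2.4,0,0,0,-0],[-38.6,-2.3,-0.1,0,0,-0]]
[[-38.5,-2.4,0,0,0,-0]]
```

View pics/w4.png

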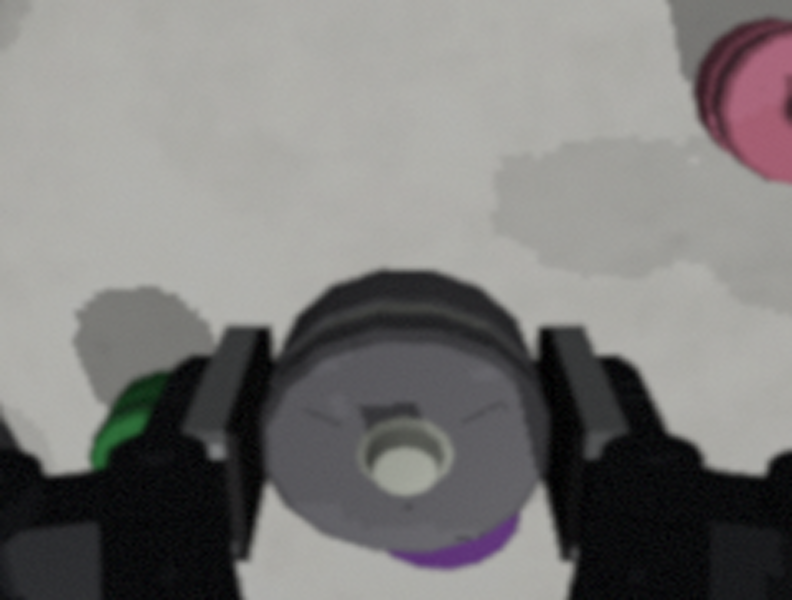

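View pics/s4.png

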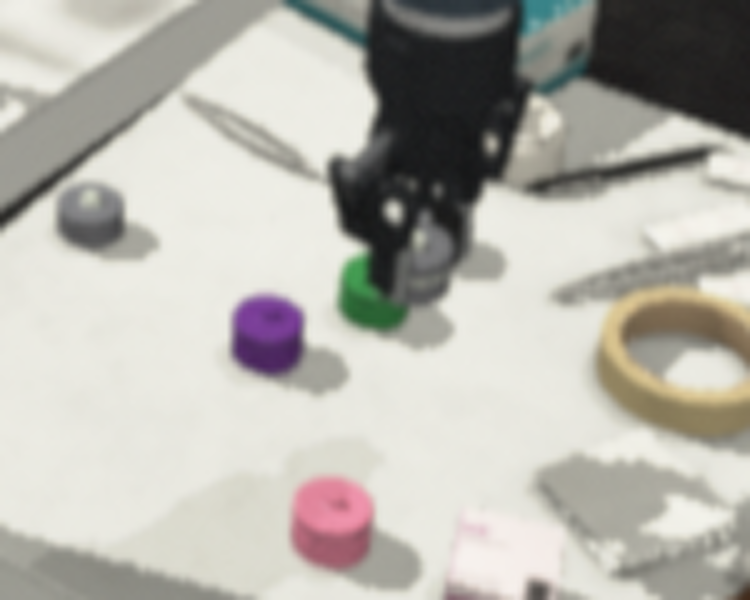

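```bash
cat >> h.py <<'E'
def tool_at(px,z):
    k=imaging.calibration("wrist");T=np.array(k["T_tool_cam"]);m=np.array(k["mtx"])
    u=np.array([px[0]-m[0,2],px[1]-m[1,2]]);rr=np.linalg.norm(u);t=rr/m[0,0]
    d=T[:3,:3]@np.array([*(u/rr*np.sin(t)),np.cos(t)]);o=T[:3,3];return o+d*(z-o[2])/d[2]
E
python3 - <<'E'
from h import *
f=lambda a,b:((a+.5)/3.3-.5+200,(b+.5)/3-.5+130)
for a in((406,445),(406,342),(406,548),(263,430),(548,430)): print(a,np.round(tool_at(f(*a),-.021)*1000,1))
print(np.round(tool_at(f(405,470),-.0255)*1000,1))
E
```

```text
(406, 445) [ -0.2   0.2 -21. ]
(406, 342) [ 17.3   0.1 -21. ]
(406, 548) [-20.4   0.2 -21. ]
(263, 430) [  2.2 -19.5 -21. ]
(548, 430) [  2.2  19.7 -21. ]
[ -1.8   0.  -25.5]
```

Call:
move_arm(
  plan=[
    [-39,3,-20,0,0,0],
    [-39,3,-20,0,0,0],
    [-39,3,-12,0,0,0],
    [-39,3,0,0,0,0],
    [-39,-2,0,0,0,0],
    [-39,-2,0,0,0,0],
    [-39,-2,0,0,0,0],
    [-39,-2,0,0,0,0],
    [-39,-2,0,0,0,0],
    [-39,-2,0,0,0,0],
  ],
)

```text
time_s: 8.82
tool_pos: [0.4979, 0.033, 0.1537]
tcp_rot: [-0.662, 0.749, 0.001, -0.001]
ft_force: [0.4, -0.1, -1.2]
gripper_width: 0.0403
```

```bash
python3 - <<'E'
from h import *
st=sensors.read_state();print(st["tool_pos"]);
im=imaging.read_camera("wrist");cv2.imwrite("pics/w5.png",im)
print(wproj(st,(.5093,.0662,.023)), Ro.from_matrix(Ro.from_quat(st["tcp_rot"]).as_matrix().T@toolR(263)).as_rotvec(degrees=True))
plan([(0.5091,.0646,.15,263)],30)
E
```

```text
[0.49789946 0.03299444 0.153746  ]
[314.37838484 222.71714759] [ 0.1881716  -0.00841233 -0.05091003]
[[-28.5,-7.4,3.9,0.2,0.2,0.2]]
```

View pics/w5.png

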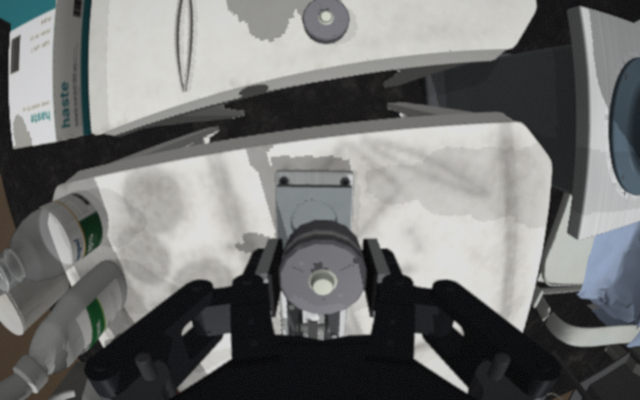

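```bash
python3 - <<'E'
from h import *
st=sensors.read_state()
s=np.array([.5093,.0662,.023]);u=np.array([-.123,-.992,0]);v=np.array([.992,-.123,0])
for a in(u*.0219,v*.0219,-v*.0219,u*.035+v*.035,u*.035-v*.035):
    p=wproj(st,s+a); print(p,(p-np.array([270,165])+.5)*8-.5)
im=cv2.imread("pics/w5.png");cv2.imwrite("pics/w5c.png",cv2.resize(im[165:240,270:360],None,fx=8,fy=8,interpolation=cv2.INTER_CUBIC))
E
```

```text
[314.17645829 195.75572974] [356.91166636 249.54583789]
[291.11654566 217.77674266] [172.4323653  425.71394124]
[337.47569533 218.01561084] [543.30556267 427.62488674]
[275.91726848 181.91892443] [ 50.83814782 138.85139546]
[352.58301399 182.18862137] [664.16411195 141.00897098]
```

View pics/w5c.png

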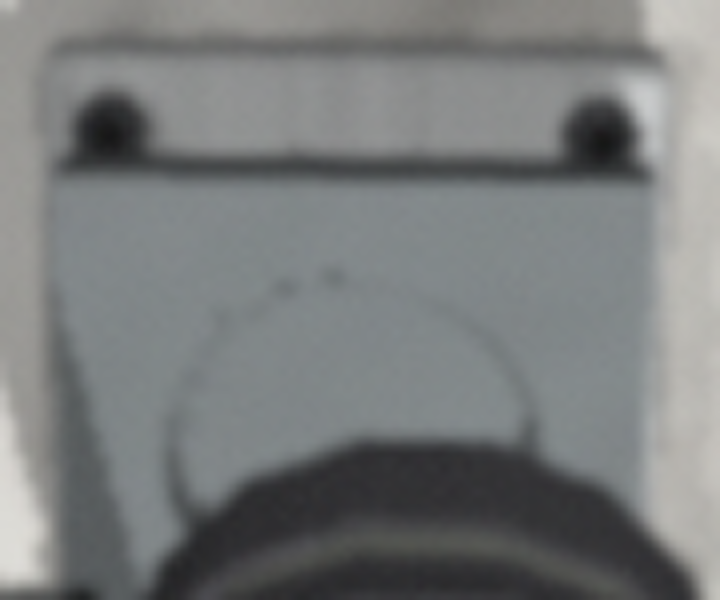

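```bash
python3 - <<'E'
from h import *
f=lambda a,b:((a+.5)/8-.5+270,(b+.5)/8-.5+165)
P=[(350,277),(172,440),(535,420),(225,318),(500,360),(440,300),(180,500),(285,290)]
for h in(.1257,.1287,.1317):
    Q=np.array([tool_at(f(*a),h)[:2] for a in P])
    from scipy.optimize import least_squares
    for fr in (0,1):
        g=lambda c:np.hypot(*(Q-c[:2]).T)-(c[2] if fr else .0219)
        s=least_squares(g,[-.03,-.007,.0219]);print(h,s.x*1000,np.round(s.fun*1000,1))
E
```

```text
0.1257 [-31.48255531  -8.15322899  21.9       ] [ 0.2 -0.8 -0.3  0.6 -1.1 -0.1 -0.9 -0. ]
0.1257 [-30.53812     -8.3822892   21.10247879] [ 0.1 -0.3  0.5  0.5 -0.6 -0.  -0.  -0.2]
0.1287 [-32.39116814  -8.31842355  21.9       ] [ 0.2 -0.6 -0.1  0.5 -0.9 -0.1 -0.6 -0.1]
0.1287 [-31.73273816  -8.47748807  21.33948304] [ 0.1 -0.3  0.5  0.5 -0.6 -0.  -0.  -0.2]
0.1317 [-33.30432342  -8.48196999  21.9       ] [ 0.1 -0.5  0.2  0.5 -0.8 -0.  -0.4 -0.1]
0.1317 [-32.92735318  -8.57268853  21.57648558] [ 0.1 -0.3  0.5  0.5 -0.6 -0.  -0.  -0.2]
```

Call:
move_arm(
  plan=[
    [-15,-4,0,0,0,0],
    [-15,-4,0,0,0,0],
    [0,0,30,0,0,0],
    [0,0,30,0,0,0],
    [0,0,0,0,0,0],
    [0,0,0,0,0,0],
  ],
)

```text
time_s: 9.62
tool_pos: [0.5114, 0.0602, 0.096]
tcp_rot: [-0.662, 0.749, -0.0, 0.0]
ft_force: [0.9, 0.4, -0.7]
gripper_width: 0.0405
```

```bash
python3 - <<'E'
from h import *
st=sensors.read_state();print(st["tool_pos"]);im=imaging.read_camera("wrist");cv2.imwrite("pics/w6.png",cv2.resize(im[120:320,200:440],None,fx=3.3,fy=3,interpolation=cv2.INTER_CUBIC))
im=imaging.read_camera("scene");cv2.imwrite("pics/s6.png",cv2.resize(im[130:250,230:360],None,fx=5,fy=5,interpolation=cv2.INTER_CUBIC))
print(sensors.read_state()["tool_pos"])
E
```

```text
[0.51140132 0.06024387 0.09603633]
[0.51213624 0.06029567 0.09671609]
```

View pics/w6.png

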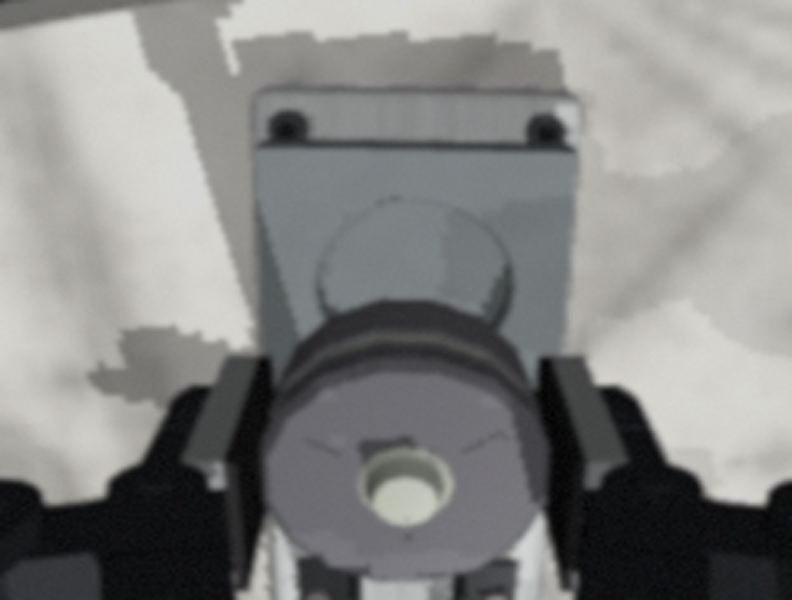

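View pics/s6.png

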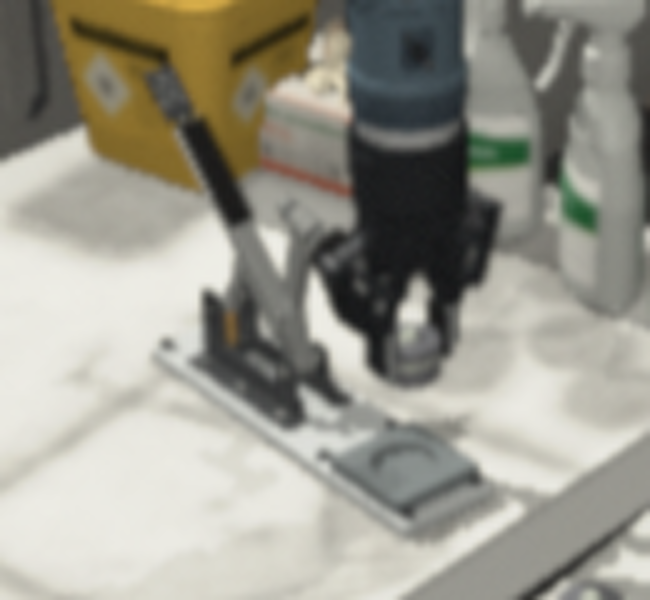

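```bash
python3 - <<'E'
from h import *
from scipy.optimize import least_squares
f=lambda a,b:((a+.5)/3.3-.5+200,(b+.5)/3-.5+120)
P=[(398,197),(318,275),(511,275),(345,222),(455,210),(490,235),(328,245)]
for h in(.0697,.0717,.0737):
    Q=np.array([tool_at(f(*a),h)[:2] for a in P])
    for fr in (0,1):
        g=lambda c:np.hypot(*(Q-c[:2]).T)-(c[2] if fr else .0219)
        s=least_squares(g,[-.0,-.0,.0219]);print(h,s.x*1000,np.round(s.fun*1000,1))
for a in((406,475),(406,370),(406,578),(263,460),(548,460)): print(a,np.round(tool_at(f(*a),-.021)*1000,1))
E
```

```text
0.0697 [-3.89242858  1.74930412 21.9       ] [ 1.  -0.7 -0.1  0.2 -0.5 -0.6 -0.4]
0.0697 [-2.95158672  1.70780292 21.20231414] [ 0.7 -0.2  0.5  0.2 -0.6 -0.5 -0.2]
0.0717 [-4.36590256  1.75316342 21.9       ] [ 0.9 -0.6  0.1  0.2 -0.5 -0.6 -0.4]
0.0717 [-3.69788832  1.7230817  21.40317805] [ 0.8 -0.2  0.5  0.2 -0.6 -0.5 -0.2]
0.0737 [-4.84091238  1.75658635 21.9       ] [ 0.9 -0.4  0.2  0.2 -0.6 -0.5 -0.3]
0.0737 [-4.44418963  1.73836039 21.60404178] [ 0.8 -0.2  0.5  0.2 -0.6 -0.5 -0.2]
(406, 475) [ -0.2   0.2 -21. ]
(406, 370) [ 17.6   0.2 -21. ]
(406, 578) [-20.4   0.2 -21. ]
(263, 460) [  2.2 -19.5 -21. ]
(548, 460) [  2.2  19.7 -21. ]
```

Call:
move_arm(
  plan=[
    [-2.9,1.6,20,0,0,0],
    [0,0,20,0,0,0],
    [0,0,15,0,0,0],
    [0,0,4,0,0,0],
    [0,0,0,0,0,0],
  ],
)

```text
time_s: 10.35
tool_pos: [0.5099, 0.0634, 0.0366]
tcp_rot: [-0.662, 0.749, -0.0, 0.0]
ft_force: [0.0, -0.7, -0.7]
gripper_width: 0.0399
```

```bash
python3 - <<'E'
from h import *
st=sensors.read_state();print(st["tool_pos"]);im=imaging.read_camera("wrist");cv2.imwrite("pics/w7.png",cv2.resize(im[120:320,200:440],None,fx=3.3,fy=3,interpolation=cv2.INTER_CUBIC))
E
```

```text
[0.50991918 0.06342048 0.03661111]
```

View pics/w7.png

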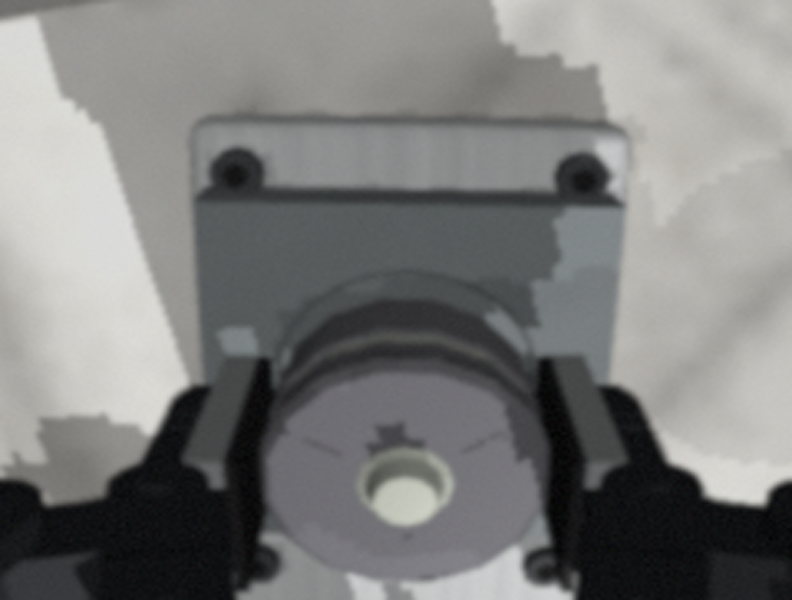

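```bash
python3 - <<'E'
from h import *
from scipy.optimize import least_squares
f=lambda a,b:((a+.5)/3.3-.5+200,(b+.5)/3-.5+120)
P=[(405,270),(345,285),(465,282),(302,308),(505,304),(285,330),(527,330)]
for h in(.0126,.0136,.0146):
    Q=np.array([tool_at(f(*a),h)[:2] for a in P])
    g=lambda c:np.hypot(*(Q-c[:2]).T)-.0219
    s=least_squares(g,[-.0,-.0]);print(h,s.x*1000,np.round(s.fun*1000,1))
# bottom half underside edge far: (405,300) at z=.005-? underside foot ; 
for z in(.005,.004,.001):print(np.round(tool_at(f(405,299),z)*1000,1))
E
```

```text
0.0126 [-0.85612436  0.19248847] [-0.1 -0.6 -0.2  0.4  0.3  0.5  0.4]
0.0136 [-1.17257411  0.1910085 ] [-0.2 -0.6 -0.3  0.4  0.3  0.5  0.5]
0.0146 [-1.48882782  0.18951683] [-0.2 -0.6 -0.3  0.5  0.3  0.6  0.6]
[18.4 -0.   5. ]
[18.8 -0.   4. ]
[20. -0.  1.]
```

Call:
move_arm(
  plan=[
    [0.3,0,3,0,0,0],
    [0,0,3,0,0,0],
    [0,0,2,0,0,0],
    [0,0,0,0,0,0],
  ],
)

```text
time_s: 10.9
tool_pos: [0.5093, 0.0632, 0.0281]
tcp_rot: [-0.662, 0.749, 0.0, -0.0]
ft_force: [0.7, -0.5, -1.1]
gripper_width: 0.0402
```

Call:
move_arm(
  plan=[
    [0,0,1,0,0,0],
    [0,0,0,0,0,0],
  ],
)

```text
time_s: 11.15
tool_pos: [0.5096, 0.0632, 0.0273]
tcp_rot: [-0.662, 0.749, 0.0, 0.0]
ft_force: [-0.1, 0.7, -0.7]
gripper_width: 0.0406
```

Call:
move_arm(
  plan=[
    [0,0,1,0,0,0],
    [0,0,0,0,0,0],
  ],
)

```text
time_s: 11.4
tool_pos: [0.5095, 0.0632, 0.0262]
tcp_rot: [-0.662, 0.749, 0.0, 0.0]
ft_force: [-0.1, -0.8, -0.8]
gripper_width: 0.0402
```

Call:
move_arm(
  plan=[
    [0,0,1,0,0,0],
    [0,0,0,0,0,0],
  ],
)

```text
time_s: 11.65
tool_pos: [0.5095, 0.0632, 0.0252]
tcp_rot: [-0.662, 0.749, 0.0, -0.0]
ft_force: [0.5, -0.0, -0.3]
gripper_width: 0.0405
```

Call:
move_arm(
  plan=[
    [0,0,1,0,0,0],
    [0,0,0,0,0,0],
  ],
)

```text
time_s: 11.9
tool_pos: [0.5095, 0.0632, 0.0242]
tcp_rot: [-0.662, 0.749, 0.0, -0.0]
ft_force: [0.6, -0.2, -0.3]
gripper_width: 0.0404
```

Call:
move_arm(
  plan=[
    [0,0,1,0,0,0],
    [0,0,0,0,0,0],
  ],
)

```text
time_s: 12.15
tool_pos: [0.5095, 0.0632, 0.0232]
tcp_rot: [-0.662, 0.749, 0.0, -0.0]
ft_force: [0.2, 0.5, -0.3]
gripper_width: 0.0405
```

Call:
move_arm(
  plan=[
    [0,0,0.6,0,0,0],
    [0,0,0,0,0,0],
  ],
)

```text
time_s: 12.4
tool_pos: [0.5095, 0.0632, 0.0227]
tcp_rot: [-0.662, 0.749, 0.0, 0.0]
ft_force: [-0.2, 0.0, -1.0]
gripper_width: 0.0403
```

Call:
move_arm(
  plan=[
    [0,0,0.5,0,0,0],
    [0,0,0,0,0,0],
  ],
)

```text
time_s: 12.65
tool_pos: [0.5096, 0.0632, 0.0225]
tcp_rot: [-0.662, 0.749, -0.0, 0.0]
ft_force: [-0.5, 0.4, 2.9]
gripper_width: 0.0401
```

Call:
move_arm(
  plan=[
    [0,0,0.5,0,0,0],
    [0,0,0,0,0,0],
  ],
)

```text
time_s: 12.9
tool_pos: [0.5096, 0.0632, 0.0224]
tcp_rot: [-0.662, 0.749, -0.0, 0.0]
ft_force: [-3.1, -0.1, 8.8]
gripper_width: 0.0404
```

Call:
move_arm(
  plan=[
    [0,0,-0.5,0,0,0],
    [0,0,0,0,0,0],
    [0,0,0,0,0,0],
    [0,0,0,0,0,0],
  ],
  grip=0.3,
)

```text
time_s: 13.4
tool_pos: [0.5095, 0.0632, 0.022]
tcp_rot: [-0.662, 0.749, 0.0, -0.0]
ft_force: [0.5, -0.5, 0.2]
gripper_width: 0.0556
```

Call:
move_arm(
  plan=[
    [0,0,-10,0,0,0],
    [0,0,-20,0,0,0],
    [0,0,-40,0,0,0],
    [0,0,0,0,0,0],
  ],
)

```text
time_s: 13.9
tool_pos: [0.5127, 0.0632, 0.0959]
tcp_rot: [-0.662, 0.749, -0.002, 0.003]
ft_force: [-0.2, 0.0, -0.6]
gripper_width: 0.0554
```

```bash
python3 - <<'E'
from h import *
st=sensors.read_state();print(st["tool_pos"]);im=imaging.read_camera("wrist");cv2.imwrite("pics/w8.png",cv2.resize(im[120:320,200:440],None,fx=3.3,fy=3,interpolation=cv2.INTER_CUBIC))
im=imaging.read_camera("scene");cv2.imwrite("pics/s8.png",cv2.resize(im[130:250,230:360],None,fx=5,fy=5,interpolation=cv2.INTER_CUBIC))
E
```

```text
[0.5127328  0.06323467 0.09590944]
```

View pics/w8.png

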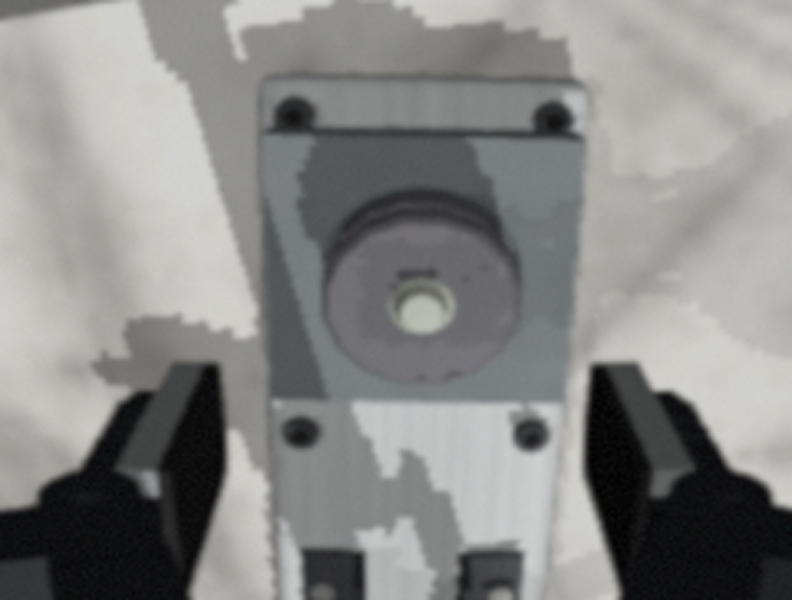

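View pics/s8.png

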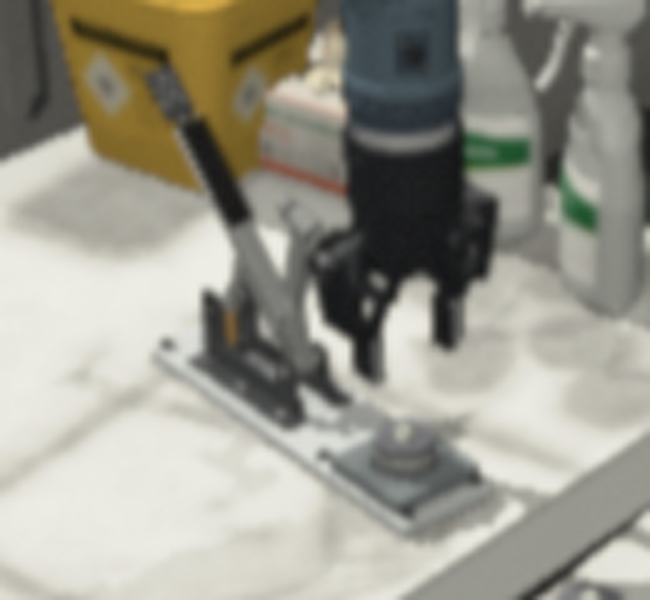

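```bash
python3 - <<'E'
from h import *
plan([(0.5097,.0632,.26,262.5),(0.5355,.2611,.26,262.5)],45)
E
```

```text
[[0,0,-41.8,0,0,0.1],[0,0.1,-41.8,0,0,0.1],[0,0,-41.8,0,0,0.1],[0,0.1,-41.7,-0.1,0,0.2],[-39.9,0.1,0,0,0,-0],[-39.9,0.1,0,0,0,-0],[-39.9,0.1,0,0,0,-0],[-39.9,0,0,0,0,-0],[-40,0.1,0,0,0,-0]]
```

Call:
move_arm(
  plan=[
    [0,0,-42,0,0,0],
    [0,0,-42,0,0,0],
    [0,0,-42,0,0,0],
    [0,0,-42,0,0,0.6],
    [-40,0,0,0,0,0],
    [-40,0,0,0,0,0],
    [-40,0,0,0,0,0],
    [-40,0,0,0,0,0],
    [-40,0,0,0,0,0],
    [0,0,0,0,0,0],
  ],
  grip=-1,
  newtons=60,
)

```text
time_s: 15.25
tool_pos: [0.5354, 0.2636, 0.2581]
tcp_rot: [-0.66, 0.752, 0.001, -0.001]
ft_force: [-0.3, -0.9, -0.3]
gripper_width: -0.0
```

```bash
python3 - <<'E'
from h import *
st=sensors.read_state();print(st["tool_pos"],st["tcp_rot"]);im=imaging.read_camera("wrist");cv2.imwrite("pics/w9.png",im)
im=imaging.read_camera("scene");cv2.imwrite("pics/s9.png",cv2.resize(im[70:250,180:360],None,fx=3.3,fy=3.3,interpolation=cv2.INTER_CUBIC))
E
```

```text
[0.5354382  0.2635738  0.25811068] [-0.65971894  0.751511    0.0007599  -0.00124798]
```

View pics/w9.png

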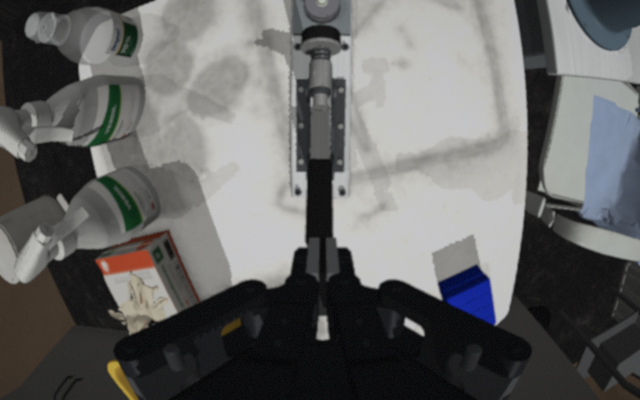

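View pics/s9.png

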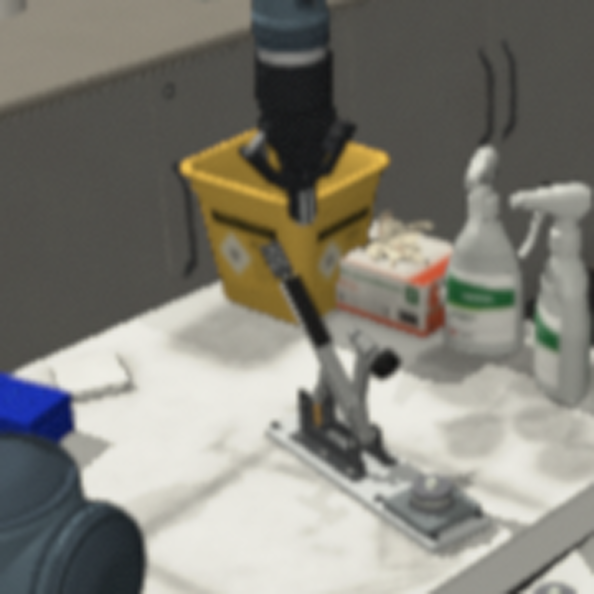

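Call:
move_arm(
  plan=[
    [0,0,25,0,0,0],
    [0,0,25,0,0,0],
    [0,0,16,0,0,0],
    [0,0,0,0,0,0],
  ],
)

```text
time_s: 15.85
tool_pos: [0.5348, 0.2596, 0.1925]
tcp_rot: [-0.658, 0.753, 0.001, -0.002]
ft_force: [0.1, 0.5, 0.3]
gripper_width: -0.0002
```

Call:
move_arm(
  plan=[
    [0,0,5,0,0,0],
    [0,0,3,0,0,0],
  ],
)

```text
time_s: 16.1
tool_pos: [0.5367, 0.2612, 0.1868]
tcp_rot: [-0.658, 0.753, -0.0, 0.001]
ft_force: [-0.2, 0.1, 0.5]
gripper_width: 0.0
```

Call:
move_arm(
  plan=[
    [0,0,3,0,0,0],
    [0,0,3,0,0,0],
  ],
)

```text
time_s: 16.35
tool_pos: [0.5363, 0.2615, 0.1803]
tcp_rot: [-0.658, 0.753, -0.0, 0.0]
ft_force: [1.2, -0.4, 0.2]
gripper_width: 0.0003
```

Call:
move_arm(
  plan=[
    [0,0,3,0,0,0],
    [0,0,3,0,0,0],
  ],
)

```text
time_s: 16.6
tool_pos: [0.5362, 0.2615, 0.174]
tcp_rot: [-0.658, 0.753, 0.0, 0.0]
ft_force: [0.6, 1.0, -0.1]
gripper_width: -0.0003
```

Call:
move_arm(
  plan=[
    [0,0,3,0,0,0],
    [0,0,3,0,0,0],
  ],
)

```text
time_s: 16.85
tool_pos: [0.5362, 0.2614, 0.168]
tcp_rot: [-0.658, 0.753, 0.0, 0.0]
ft_force: [0.7, 0.6, 0.9]
gripper_width: -0.0
```

Call:
move_arm(
  plan=[
    [0,0,3,0,0,0],
    [0,0,2,0,0,0],
  ],
)

```text
time_s: 17.1
tool_pos: [0.5367, 0.2615, 0.1639]
tcp_rot: [-0.658, 0.753, -0.0, 0.001]
ft_force: [-0.8, -0.9, 4.9]
gripper_width: 0.0
```

Call:
move_arm(
  plan=[
    [0,0,2,0,0,0],
    [0,0,2,0,0,0],
  ],
)

```text
time_s: 17.35
tool_pos: [0.537, 0.2617, 0.1603]
tcp_rot: [-0.658, 0.753, -0.0, 0.001]
ft_force: [-0.1, -0.6, 5.0]
gripper_width: 0.0003
```

Call:
move_arm(
  plan=[
    [-2,0,3,0,0,0],
    [-2,0,3,0,0,0],
    [-2,0,3,0,0,0],
    [-2,0,3,0,0,0],
  ],
)

```text
time_s: 17.85
tool_pos: [0.5376, 0.2684, 0.1475]
tcp_rot: [-0.658, 0.753, -0.001, -0.0]
ft_force: [0.5, -5.5, 4.6]
gripper_width: 0.0001
```

Call:
move_arm(
  plan=[
    [-2,0,3,0,0,0],
    [-2,0,3,0,0,0],
    [-1,0,3,0,0,0],
    [-1,0,3,0,0,0],
  ],
)

```text
time_s: 18.35
tool_pos: [0.5377, 0.2734, 0.1345]
tcp_rot: [-0.658, 0.753, -0.001, -0.002]
ft_force: [-1.2, -5.2, 2.6]
gripper_width: 0.0004
```

Call:
move_arm(
  plan=[
    [0,0,3,0,0,0],
    [0,0,3,0,0,0],
    [0,0,3,0,0,0],
    [0,0,3,0,0,0],
  ],
)

```text
time_s: 18.85
tool_pos: [0.5379, 0.2752, 0.1228]
tcp_rot: [-0.658, 0.753, 0.0, -0.0]
ft_force: [-0.6, -2.9, 2.1]
gripper_width: -0.0004
```

```bash
python3 - <<'E'
from h import *
im=imaging.read_camera("scene");cv2.imwrite("pics/s10.png",cv2.resize(im[90:240,210:345],None,fx=5,fy=4,interpolation=cv2.INTER_CUBIC))
E
```

```text
(no output)
```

View pics/s10.png

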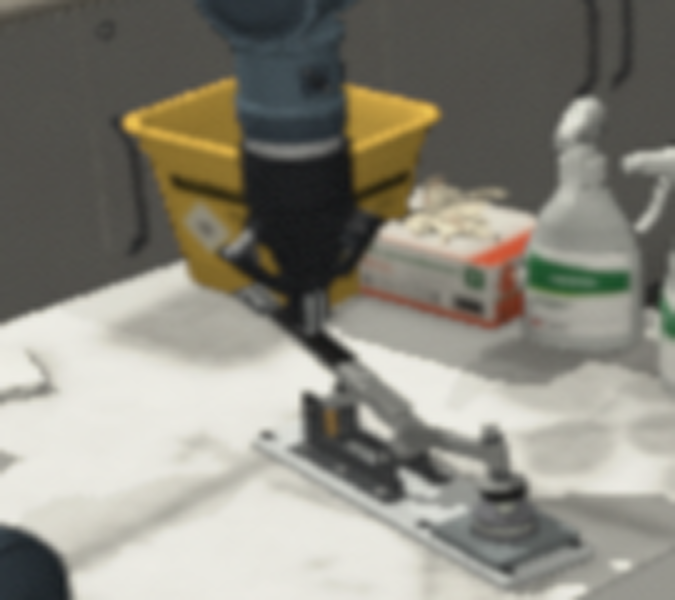

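Call:
move_arm(
  plan=[
    [0,0,3,0,0,0],
    [0,0,3,0,0,0],
    [0,0,3,0,0,0],
  ],
)

```text
time_s: 19.27
tool_pos: [0.5382, 0.2761, 0.1143]
tcp_rot: [-0.659, 0.753, 0.001, 0.001]
ft_force: [-0.8, -0.4, 4.3]
gripper_width: -0.0002
```

Call:
move_arm(
  plan=[
    [0,0,2,0,0,0],
    [0,0,2,0,0,0],
    [0,0,2,0,0,0],
  ],
)

```text
time_s: 19.65
tool_pos: [0.5387, 0.2769, 0.1096]
tcp_rot: [-0.659, 0.752, 0.001, 0.002]
ft_force: [-1.8, 1.0, 8.5]
gripper_width: 0.0001
```

Call:
move_arm(
  plan=[
    [0,0,2,0,0,0],
    [0,0,2,0,0,0],
    [0,0,2,0,0,0],
  ],
)

```text
time_s: 20.02
tool_pos: [0.5387, 0.2776, 0.1036]
tcp_rot: [-0.659, 0.752, 0.001, 0.002]
ft_force: [-2.5, 2.2, 7.4]
gripper_width: -0.0001
```

Call:
move_arm(
  plan=[
    [0,0,2,0,0,0],
    [0,0,2,0,0,0],
    [0,0,2,0,0,0],
  ],
)

```text
time_s: 20.4
tool_pos: [0.5388, 0.2783, 0.0976]
tcp_rot: [-0.659, 0.752, 0.002, 0.003]
ft_force: [-0.4, 4.5, 5.4]
gripper_width: 0.0004
```

Call:
move_arm(
  plan=[
    [0,0,2,0,0,0],
    [0,0,2,0,0,0],
  ],
)

```text
time_s: 20.65
tool_pos: [0.5389, 0.2776, 0.0932]
tcp_rot: [-0.659, 0.752, 0.001, 0.002]
ft_force: [0.1, 2.4, 3.6]
gripper_width: 0.0001
```

Call:
move_arm(
  plan=[
    [0,0,1.5,0,0,0],
    [0,0,1.5,0,0,0],
  ],
)

```text
time_s: 20.9
tool_pos: [0.5381, 0.2751, 0.0889]
tcp_rot: [-0.658, 0.753, -0.0, -0.0]
ft_force: [0.1, -0.3, 1.4]
gripper_width: 0.0002
```

Call:
move_arm(
  plan=[
    [0,0,1,0,0,0],
    [0,0,1,0,0,0],
  ],
)

```text
time_s: 21.15
tool_pos: [0.5374, 0.2746, 0.0864]
tcp_rot: [-0.658, 0.753, 0.0, -0.001]
ft_force: [0.0, -0.9, -0.1]
gripper_width: -0.0002
```

Call:
move_arm(
  plan=[
    [0,0,1,0,0,0],
    [0,0,1,0,0,0],
  ],
)

```text
time_s: 21.4
tool_pos: [0.5379, 0.2751, 0.085]
tcp_rot: [-0.658, 0.753, 0.0, -0.0]
ft_force: [0.3, -0.7, 0.6]
gripper_width: -0.0002
```

```bash
python3 - <<'E'
from h import *
im=imaging.read_camera("scene");cv2.imwrite("pics/s11.png",cv2.resize(im[110:240,230:345],None,fx=6,fy=4.6,interpolation=cv2.INTER_CUBIC))
E
```

```text
(no output)
```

View pics/s11.png

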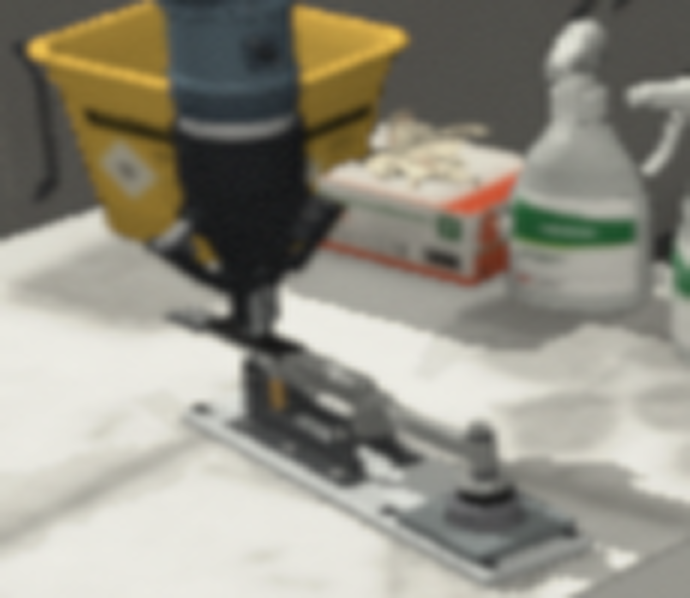

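Call:
move_arm(
  plan=[
    [0,0,1,0,0,0],
    [0,0,0.5,0,0,0],
  ],
)

```text
time_s: 21.7
tool_pos: [0.5381, 0.2753, 0.0837]
tcp_rot: [-0.658, 0.753, 0.0, 0.0]
ft_force: [-0.1, -0.4, 0.2]
gripper_width: -0.0003
```

Call:
move_arm(
  plan=[
    [0,0,1,0,0,0],
    [0,0,0.5,0,0,0],
  ],
)

```text
time_s: 21.95
tool_pos: [0.5382, 0.2753, 0.0825]
tcp_rot: [-0.658, 0.753, -0.0, 0.0]
ft_force: [-0.5, -0.1, 3.0]
gripper_width: -0.0
```

Call:
move_arm(
  plan=[
    [0,0,0.6,0,0,0],
    [0,0,0,0,0,0],
  ],
)

```text
time_s: 22.2
tool_pos: [0.5383, 0.2754, 0.0823]
tcp_rot: [-0.658, 0.753, -0.0, 0.0]
ft_force: [-0.7, -0.7, 5.2]
gripper_width: -0.0003
```

Call:
move_arm(
  plan=[
    [0,0,0.5,0,0,0],
    [0,0,0,0,0,0],
  ],
)

```text
time_s: 22.45
tool_pos: [0.5383, 0.2754, 0.0822]
tcp_rot: [-0.658, 0.753, -0.0, 0.001]
ft_force: [-1.6, -0.8, 7.2]
gripper_width: 0.0002
```

Call:
move_arm(
  plan=[
    [0,0,-5,0,0,0],
    [0,0,-20,0,0,0],
    [0,0,-20,0,0,0],
    [-33,0,0,0,0,0],
    [-33,0,0,0,0,0],
    [0,0,0,0,0,0],
    [0,0,0,0,0,0],
  ],
)

```text
time_s: 23.32
tool_pos: [0.5466, 0.3403, 0.1258]
tcp_rot: [-0.658, 0.753, -0.0, -0.0]
ft_force: [0.4, -0.5, -1.1]
gripper_width: 0.0001
```

```bash
python3 - <<'E'
from h import *
st=sensors.read_state();print(st["tool_pos"])
im=imaging.read_camera("scene");cv2.imwrite("pics/s12.png",cv2.resize(im[110:240,230:345],None,fx=6,fy=4.6,interpolation=cv2.INTER_CUBIC))
im=imaging.read_camera("wrist");cv2.imwrite("pics/w12.png",im)
im=imaging.read_camera("top");cv2.imwrite("pics/t12.png",cv2.resize(im[140:220,170:330],None,fx=5,fy=5,interpolation=cv2.INTER_CUBIC))
E
```

```text
[0.54657132 0.34025508 0.12576823]
```

View pics/s12.png

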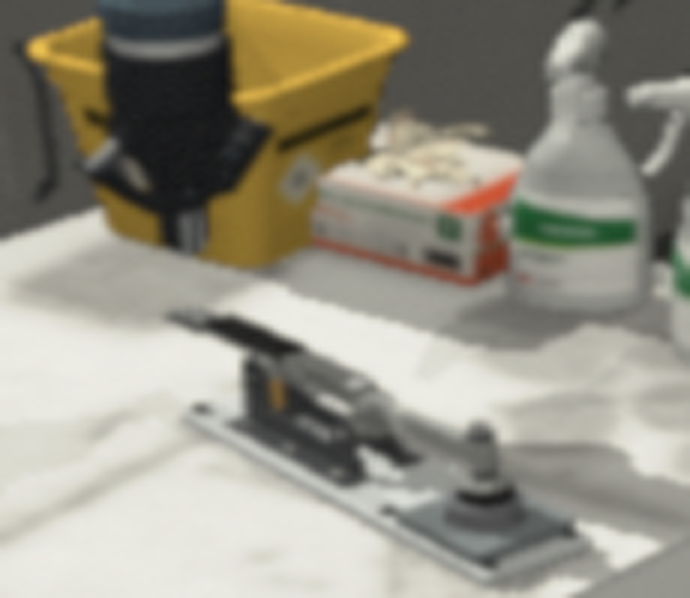

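View pics/w12.png

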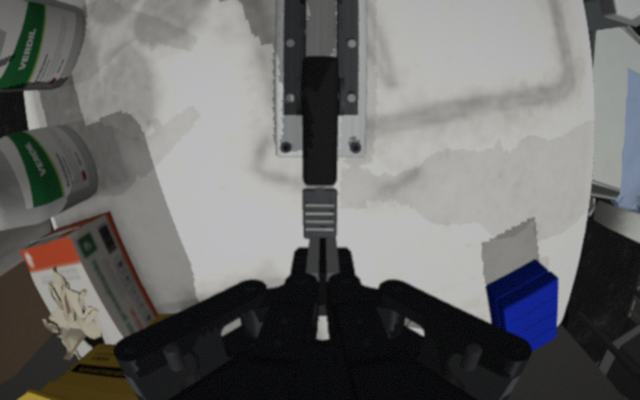

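View pics/t12.png

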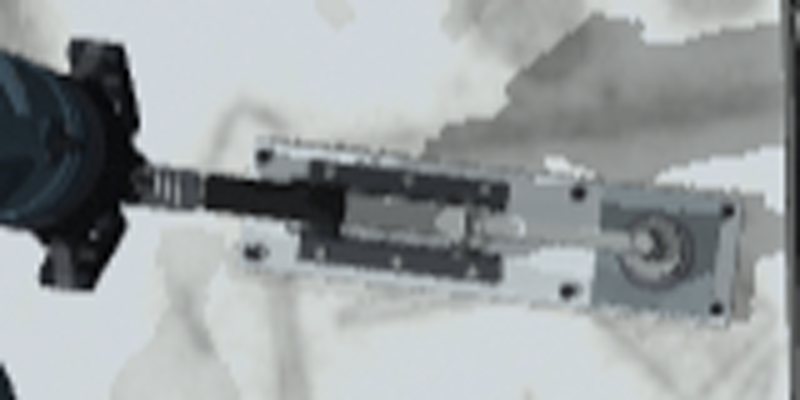

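```bash
python3 - <<'E'
from h import *
for z in(.05,.06,.07):
    print(z,[np.round(tool_at(p,z)*1000,1)[:2].tolist() for p in((320,187),(320,213),(320,238),(304,213),(336,213))])
E
```

```text
0.05 [[23.0, -1.6], [5.2, -1.6], [-12.9, -1.7], [5.2, -12.2], [5.2, 8.9]]
0.06 [[20.2, -1.7], [1.5, -1.7], [-17.5, -1.7], [1.5, -12.8], [1.5, 9.4]]
0.07 [[17.4, -1.8], [-2.2, -1.8], [-22.2, -1.8], [-2.2, -13.4], [-2.2, 9.8]]
```

Call:
move_arm(
  plan=[
    [0,-1.5,20,0,0,0],
    [0,0,20,0,0,0],
    [0,0,4,0,0,0],
    [0,0,0,0,0,0],
  ],
)

```text
time_s: 23.98
tool_pos: [0.5483, 0.3401, 0.0823]
tcp_rot: [-0.658, 0.753, 0.0, -0.0]
ft_force: [0.9, 0.7, 0.3]
gripper_width: -0.0001
```

Call:
move_arm(
  plan=[
    [0,0,3,0,0,0],
    [0,0,3,0,0,0],
  ],
)

```text
time_s: 24.22
tool_pos: [0.5489, 0.3408, 0.0768]
tcp_rot: [-0.658, 0.753, -0.0, 0.001]
ft_force: [0.2, -0.6, 0.5]
gripper_width: -0.0003
```

Call:
move_arm(
  plan=[
    [0,0,2,0,0,0],
    [0,0,2,0,0,0],
  ],
)

```text
time_s: 24.48
tool_pos: [0.5484, 0.3406, 0.0721]
tcp_rot: [-0.658, 0.753, -0.0, 0.0]
ft_force: [-0.2, 0.6, 0.6]
gripper_width: 0.0002
```

Call:
move_arm(
  plan=[
    [0,0,2,0,0,0],
    [0,0,2,0,0,0],
  ],
)

```text
time_s: 24.72
tool_pos: [0.5483, 0.3405, 0.068]
tcp_rot: [-0.658, 0.753, 0.0, 0.0]
ft_force: [-0.6, 0.3, -0.4]
gripper_width: 0.0
```

Call:
move_arm(
  plan=[
    [0,0,2,0,0,0],
    [0,0,2,0,0,0],
  ],
)

```text
time_s: 24.98
tool_pos: [0.5485, 0.3404, 0.0643]
tcp_rot: [-0.658, 0.753, -0.0, 0.0]
ft_force: [-0.7, -0.1, 3.6]
gripper_width: 0.0001
```

Call:
move_arm(
  plan=[
    [0,0,1,0,0,0],
    [0,0,1,0,0,0],
  ],
)

```text
time_s: 25.22
tool_pos: [0.5485, 0.3403, 0.0626]
tcp_rot: [-0.658, 0.753, -0.0, 0.0]
ft_force: [-1.3, -1.9, 4.8]
gripper_width: -0.0
```

Contact at about z 0.065. Pressing on in small steps, watching for the force to drop.

Call:
move_arm(
  plan=[
    [0,0,1,0,0,0],
    [0,0,1,0,0,0],
  ],
)

```text
time_s: 25.48
tool_pos: [0.5486, 0.3402, 0.061]
tcp_rot: [-0.658, 0.753, -0.0, 0.0]
ft_force: [-3.3, -2.3, 8.1]
gripper_width: -0.0003
```

Call:
move_arm(
  plan=[
    [0,0,1,0,0,0],
    [0,0,1,0,0,0],
  ],
)

```text
time_s: 25.72
tool_pos: [0.5487, 0.3401, 0.0594]
tcp_rot: [-0.658, 0.753, -0.001, 0.0]
ft_force: [-2.8, -3.3, 9.1]
gripper_width: 0.0002
```

Call:
move_arm(
  plan=[
    [0,0,1,0,0,0],
    [0,0,1,0,0,0],
  ],
)

```text
time_s: 25.98
tool_pos: [0.5487, 0.3399, 0.0578]
tcp_rot: [-0.658, 0.753, -0.001, 0.0]
ft_force: [-2.7, -4.5, 12.3]
gripper_width: -0.0002
```

Call:
move_arm(
  plan=[
    [0,0,0.7,0,0,0],
    [0,0,0,0,0,0],
  ],
)

```text
time_s: 26.22
tool_pos: [0.549, 0.3407, 0.0561]
tcp_rot: [-0.658, 0.753, -0.0, 0.001]
ft_force: [-0.3, -1.9, 5.7]
gripper_width: -0.0002
```

Call:
move_arm(
  plan=[
    [0,0,0.7,0,0,0],
    [0,0,0,0,0,0],
  ],
)

```text
time_s: 26.48
tool_pos: [0.5488, 0.3406, 0.0551]
tcp_rot: [-0.658, 0.753, -0.0, 0.0]
ft_force: [-1.3, -2.0, 5.0]
gripper_width: -0.0002
```

Call:
move_arm(
  plan=[
    [0,0,-10,0,0,0],
    [0,0,-20,0,0,0],
    [0,0,-30,0,0,0],
    [0,0,-30,0,0,0],
    [0,0,-40,0,0,0],
    [0,0,-40,0,0,0],
    [0,0,-40,0,0,0],
    [0,0,0,0,0,0],
  ],
)

```text
time_s: 27.48
tool_pos: [0.5497, 0.3414, 0.2685]
tcp_rot: [-0.658, 0.753, -0.001, 0.003]
ft_force: [-0.6, 0.2, 0.3]
gripper_width: -0.0001
```

```bash
python3 - <<'E'
from h import *
im=imaging.read_camera("scene");cv2.imwrite("pics/s13.png",cv2.resize(im[90:240,230:345],None,fx=6,fy=4,interpolation=cv2.INTER_CUBIC))
im=imaging.read_camera("wrist");cv2.imwrite("pics/w13.png",im)
im=imaging.read_camera("top");cv2.imwrite("pics/t13.png",im)
E
```

```text
(no output)
```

View pics/s13.png

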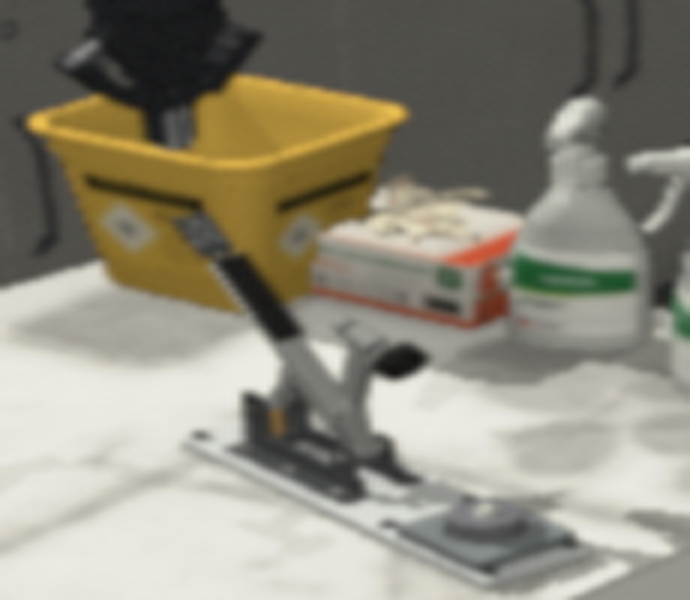

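View pics/w13.png

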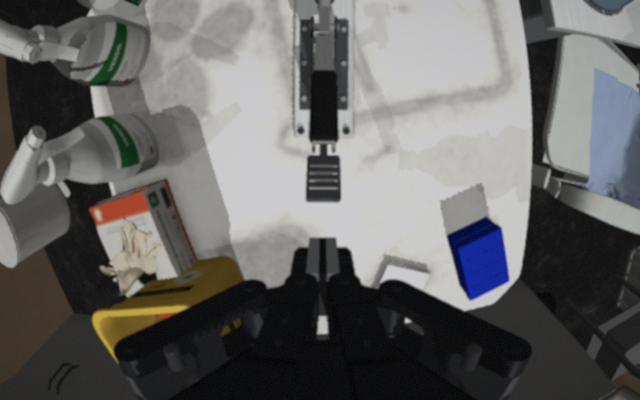

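Call:
move_arm(
  plan=[
    [40,0,-2,0,0,0],
    [40,0,-2,0,0,0],
    [40,0,0,0,0,0],
    [40,0,0,0,0,0],
    [40,0,0,0,0,0],
    [40,0,0,0,0,0],
    [40,0,0,0,0,0],
    [40,0,0,0,0,0],
    [20,0,40,0,0,0],
    [0,0,50,0,0,0],
  ],
)

```text
time_s: 28.88
tool_pos: [0.5026, 0.0021, 0.177]
tcp_rot: [-0.657, 0.754, -0.0, 0.0]
ft_force: [0.2, 1.3, -0.2]
gripper_width: 0.0001
```

```bash
python3 - <<'E'
from h import *
st=sensors.read_state();im=imaging.read_camera("wrist");p=wproj(st,(.5097,.0648,.03));print(st["tool_pos"],p)
u,v=p.astype(int);cv2.imwrite("pics/w14.png",cv2.resize(im[max(v-50,0):v+50,u-60:u+60],None,fx=6,fy=6,interpolation=cv2.INTER_CUBIC))
im=imaging.read_camera("scene");cv2.imwrite("pics/s14.png",cv2.resize(im[195:245,280:340],None,fx=10,fy=10,interpolation=cv2.INTER_CUBIC))
cv2.imwrite("pics/s14f.png",im)
E
```

```text
[0.50262767 0.00205753 0.1770084 ] [323.98028918 242.60515312]
```

View pics/w14.png

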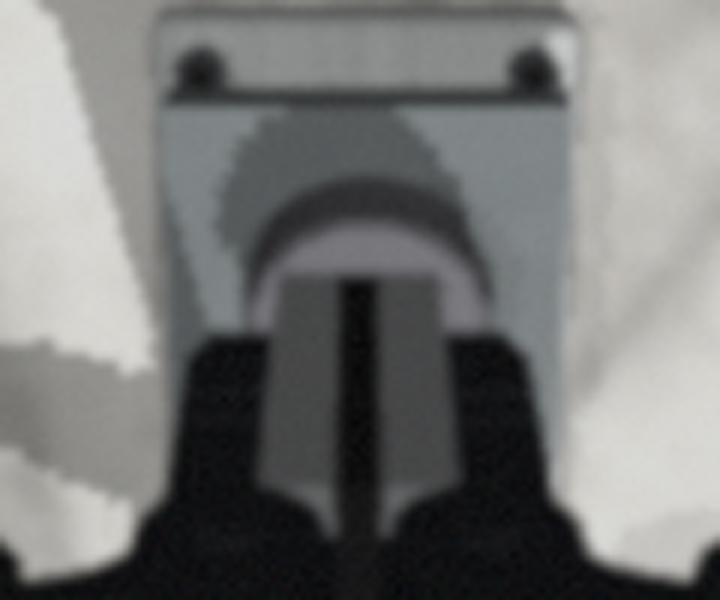

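View pics/s14.png

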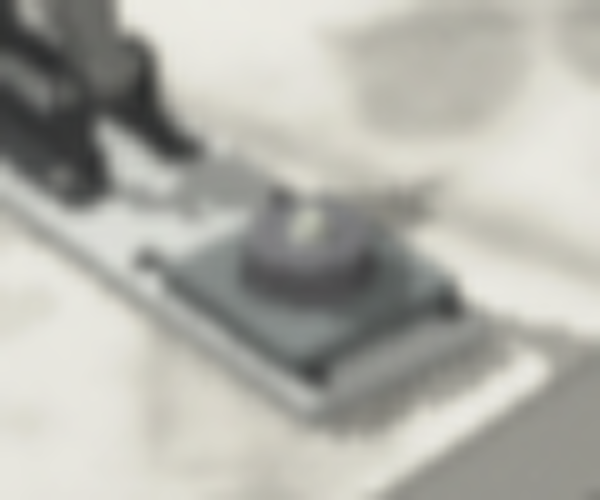

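View pics/s14f.png

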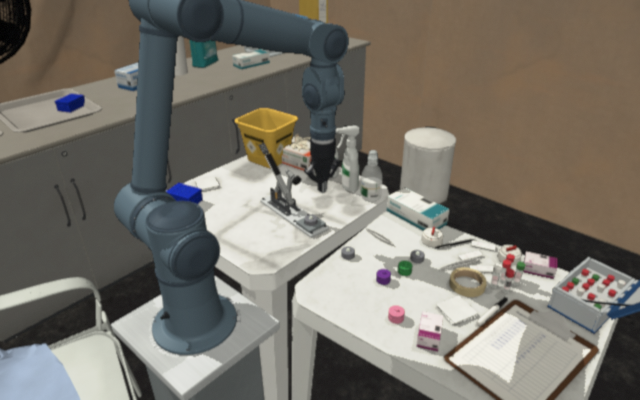

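Call:
move_arm(
  plan=[
    [20,0,-30,0,0,0],
    [0,0,-20,0,0,0],
    [0,0,0,0,0,0],
  ],
)

```text
time_s: 29.35
tool_pos: [0.5019, -0.0163, 0.2312]
tcp_rot: [-0.658, 0.753, -0.002, 0.001]
ft_force: [0.7, -0.9, 0.5]
gripper_width: -0.0002
```

```bash
python3 - <<'E'
from cell import r
print(r.close_job())
E
```

```text
the job is handed in; nothing more can be done
None
```

I handed the job in at about 29 s. The open filter holder was closed in the clamp and is now standing in the seat, with the clamp open again.

- **Which holder:** I took the one at top-view pixel (445, 207), because it alone showed the pale collar gap.
- **Seating:** It went into the recess without resistance. I felt the floor at about 9 N.
- **Locking:** The lever took at most about 9 N. The force then fell to zero past dead centre, and I met the hard stop about 4 mm lower at 7 N. After I let go, the lever stayed down by itself.
- **Release:** The release tab gave way after about 8 mm and the force dropped. The highest reading just before that was about 13 N, more than the 4 to 10 N I expected but under your 25 N limit. The clamp sprang open as the finger left.

**Last checks:** The final scene and wrist pictures show the clamp open and the holder upright in the seat with no collar gap. The gripper's fingers hid part of the holder in the wrist view. In the final scene picture everything else looked in place, and the gripper was clear of everything. None of these checks failed. The only disagreement was 2 to 3 mm between camera and pose readings of the seat, which I settled by measuring again from closer up.

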